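# Find the balance point of a ballasted press bar

## Task

The hollow metal bar on the sloping wooden rack has its ballast locked somewhere inside, out of sight. Find by trial lifts the point where it lifts level without tipping, then carry it over and stand it lengthwise along the narrow top of the steel post so that it rests there level on its own, ready for its pivot to be marked. Do not let it drop to the worktop and leave the other things on the bench alone.

Things in the scene. Friction and masses are not known exactly. Their poses are not given: they have to be found in the camera images.
- bar: plain aluminium bar with black end caps, 320 mm long (its y), 24 thick (x), 34 deep (z), 0.44 to 0.66 kg; origin at its middle. A slug locked inside puts the balance point up to 78 mm either side of the middle, on the centre line. At the start it lies rolled 35 degrees about its length, its z leaning towards the robot: grip the 24 mm thickness coming in along its -z, tool tilted 35 degrees
- rack: fixed wooden rack: two cheeks 14 mm wide, centres 210 mm apart along its y, joined by two steel rods 32 mm above the worktop; feet from 55 mm in front to 75 mm behind its origin. Seats slope 35 degrees down to its -x, with a 12 mm lip at the low side; between the cheeks the bar hangs free, nothing within 35 mm under it. Origin on the worktop under the middle of the rack
- rack_mid (a point): middle of the bar's place on the rack, 105 mm above the worktop; the bar's length lies along the rack's y, its middle within 10 mm of this point at the start
- post: fixed steel post, base plate 90 x 100 x 12 mm, slim column and a flat top 90 mm above the worktop; origin under its middle on the worktop; the top's long side lies along its y
- post_top (a point): centre of the post's flat top, 90 mm above the worktop; the top is 20 mm wide (x) and 26 mm long (y), narrower than the bar, so the bar's balance point must be over these 26 mm; upright fingers fit on both sides of it
- marker: felt marker lying on the bench, 135 mm long, a bystander; origin under its middle
- gouge: wooden-handled lino gouge lying on the bench, 108 mm long, a bystander; origin under its middle
- tin: ink tin with a dark lid, 70 mm across, 61 mm high, a bystander; origin under its middle

How it is judged:
On the way:
1. the bar is lifted clear of the rack, level within 5 degrees (distance between bar and rack_mid above 0.04 m and contact force between bar and rack below 0.05 N and contact force between bar and post below 0.05 N and angle between bar's own y axis and vertical between 1.484 and 1.658 rad), for 0.3 s.
At the end, for the whole second after the job is handed in: the bar rests by itself on the post's top, level within 3.4 degrees, along the top's long side within 15 degrees, its middle at 9 to 21 mm above the top and within 25 mm of it sideways, at rest (contact force between bar and post above 2 N and z of bar in the frame of post_top between 0.009 and 0.021 m and x of bar in the frame of post_top between -0.025 and 0.025 m and angle between the y axis of bar and the y axis of post, either way round below 0.26 rad and angle between bar's own y axis and vertical between 1.51 and 1.631 rad and linear speed of bar below 0.01 m/s and angular speed of bar below 0.05 rad/s); the robot touches nothing.
It fails at once if the bar drops towards the worktop (its middle below 50 mm) (height (world z) of bar below 0.05 m).
It fails at once if a bystander is pushed more than 30 mm (distance of any of marker, gouge, tin from where it was at the start of the episode above 0.03 m).
It also fails if it takes over 69 s, if anything falls off the work surface, if the arm or the gripper's body presses on something with over 40 N, if the wrist force passes 120 N, or if a joint passes its speed limit or range.

## Robot

A 6-joint arm with a two-finger parallel gripper is mounted at the origin on a cart in front of the work surface, level with it; the furniture and walls round the work are solid. World frame = base frame: x ahead of the robot, y to its left, z up, the work surface at z = 0. Lengths are in m, angles in rad, forces in N, time in s.
With the tool pointing down it reaches from about 0.35 to 0.775 m from the base axis. Payload 7.3 kg.
Tool frame: the origin (TCP) lies midway between the tips of the shut fingers; the grasp point (between the pads) lies 19 mm behind it; z points along the fingers, y is the direction in which the jaws open and shut (so a half turn about z gives the same grasp; the last joint's range is limited). The gripper opens to 92 mm and grips with 3 to 60 N. Pads are 19 mm wide; open, the fingers measure 130 mm over their backs; the gripper's body (75 mm by 190 mm) begins 47 mm behind the grasp point.
Start: joints at [0.956, 0.342, 1.524, -0, 1.275, -0.146], TCP at [0.237, 0.468, 0.227] pointing down, gripper open.
Joint ranges: [-2.53, 2.53], [-0.77, 2.02], [0.04, 2.7], [-1, 4.14], [0.28, 2.66], [-3.11, 3.11]. Speed limits (rad/s): [2.57, 2.57, 3.14, 3.14, 3.14, 3.14].

## Interface

Orientations are given as [roll, pitch, yaw] about the fixed x, y, z axes, in that order (R = Rz(yaw) Ry(pitch) Rx(roll)).
In Python, from cell import status, eyes, job gives the robot as it stands.
- The arm moves only by the tool jog_arm, never from a script. Its argument "series" is a list of rows, each a list of 3 entries, a list of its own where there are three numbers: the gripper command: -1 is shut, 1 is fully open, values between are in proportion, then the shift along the tool's x, y, z in m, then the turn, a rotation vector about the tool's x, y, z in rad. In form: [[grip, [x, y, z], [ax, ay, az]], ...]. A call has 1 to 12 rows; each row is the pose to reach, as a shift and turn from the pose commanded when the call began, along the tool's axes at that moment; what a row does not reach only later rows make up. A row lasts 1/12 s, in which the tool goes at most 41.7 mm and 7.16 degrees, less where a joint would pass 70% of its speed; a pose out of reach is approached as far as the arm can. A call with a gripper value outside its range is refused whole. The fingers move at their own pace and stop on an object; "squeeze" is the grip in N (left out, the last holds). Time passes only in rows, so rows that repeat a pose let the fingers close. It gives the time, the measured TCP pose, the force and the opening at its end, in the units of the state.
- status.observe(): the state, without advancing time (a new reading comes with each control period).
- eyes.read_camera(name): name is "scene" or "top"; returns a dict with "img" (420x560x3 uint8, red, green, blue), "range_z" (420x560 float32, m along the optical axis (not along the pixel's ray), 0 where there is no reading), "camera_matrix" (3x3 intrinsics, pixels), "T" (4x4, takes a point from camera to world coordinates). Camera axes: x right, y down, z forward; pixel columns grow to the right and rows downward; lengths in m; the calibration is good to about 2 mm. A picture is of the moment at which its call begins.
- job.hand_in(): hands the job in, once; it reports no verdict.
The state is a dict: "time": time; "qpos": joint angles; "qvel": joint speeds; "joint_efforts": joint torques, N m; "tool_pos": TCP position; "tool_rot": TCP orientation; "contact_force": force on the tool from outside, world axes, zero at the start; "torque": the same for the moment, N m; "opening": finger opening in m.
Only numpy, scipy, OpenCV 4.12 (cv2) and the standard library are available. Lean on these libraries where they do the work, as an engineer would, in place of code of your own. Each camera call takes 0.05 s, during which the arm holds its last target.

## Working session

There is one attempt and no reset: what is moved stays moved. The work goes in short steps, Python scripts to look and compute and a tool call to move; the robot and the scene stay as the last step left them, time stands still between calls to the robot, and variables do not carry over. Pictures are saved under pics/ and viewed, and the job is handed in when it is done.

Besides the shell and the picture viewer there is one more tool, called after "Emit:" as name([rows], argument=value, ...), one row to a line, values as JSON. jog_arm: Moves the arm, as the interface text tells. Its arguments: {"type":"object","properties":{"series":{"type":"array","items":{"type":"array"}},"squeeze":{"type":"number"}},"required":["series"]}

```bash
ls; mkdir -p pics; python3 - <<'E'
from cell import status, eyes, job
import cv2,numpy as np
s=status.observe(); print(s)
for n in("scene","top"):
    c=eyes.read_camera(n); cv2.imwrite(f"pics/{n}0.png",c["img"][:,:,::-1]); print(n,c["camera_matrix"],c["T"]); np.savez(f"pics/{n}0.npz",**c)
E
```

```text
pics
{'time': 0.0, 'qpos': array([ 9.55972073e-01,  3.42680822e-01,  1.52498358e+00, -7.89460148e-06,
        1.27543538e+00, -1.46021855e-01]), 'qvel': array([-0.00085409,  0.00040958, -0.00119619,  0.00010544, -0.00031339,
       -0.00012676]), 'joint_efforts': array([-8.49002863e-04, -4.31245351e+01, -2.44217974e+01,  7.17921113e-02,
        5.61052572e-02, -1.39271883e-04]), 'tool_pos': array([0.23696161, 0.46802802, 0.2260784 ]), 'tool_rot': array([-3.14010047e+00, -2.11823125e-04,  2.67279240e+00]), 'contact_force': array([-0.00988124,  0.08905979, -0.43014782]), 'torque': array([-0.02913095,  0.00019344,  0.02694262]), 'opening': 0.09171830776684815}
scene [[474.77923931   0.         287.14804844]
 [  0.         474.77923931 213.25343806]
 [  0.           0.           1.        ]] [[ 0.47321737 -0.67003132  0.57194698 -0.15432371]
 [-0.88081569 -0.37102086  0.29412113 -0.36170549]
 [ 0.01513389 -0.6429631  -0.76574762  1.04931932]
 [ 0.          0.          0.          1.        ]]
top [[436.90504423   0.         277.95848044]
 [  0.         436.90504423 197.81202811]
 [  0.           0.           1.        ]] [[ 0.00686716 -0.99575478  0.09178917  0.47881436]
 [-0.99995948 -0.00630378  0.00642628 -0.00953388]
 [-0.00582038 -0.09182958 -0.99575773  0.98054198]
 [ 0.          0.          0.          1.        ]]
```

View pics/scene0.png

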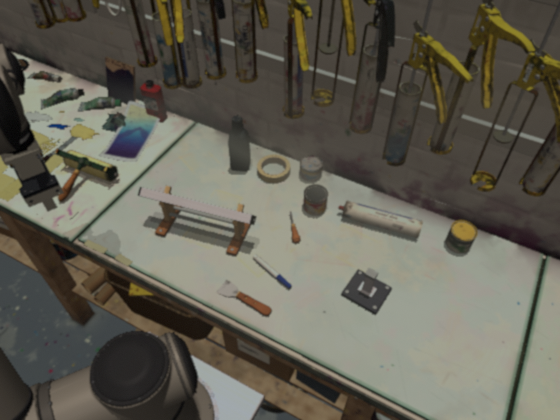

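View pics/top0.png

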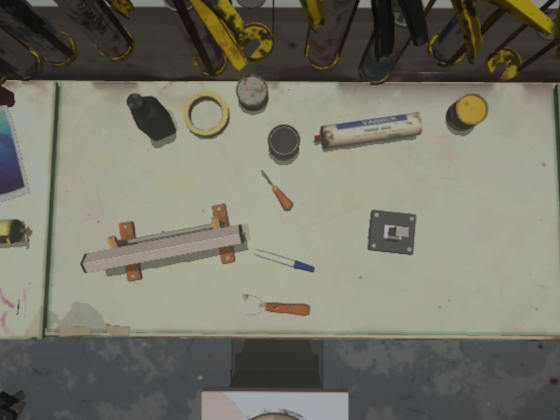

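The scene view shows the bar on the rack, with its ends at about (140,190) and (254,220), and the post at (367,290). In the top view the bar ends are at about (84,263) and (243,234), and the post is at (393,232). Next I'll measure them.

```bash
cat > h.py <<'E'
import numpy as np
def world(c,m=None):
    z=c["range_z"];K=c["camera_matrix"];v,u=np.indices(z.shape)
    p=np.stack([(u-K[0,2])/K[0,0]*z,(v-K[1,2])/K[1,1]*z,z],-1)
    return p@c["T"][:3,:3].T+c["T"][:3,3]
E
python3 - <<'E'
from h import *; import cv2
for n,bx,px in (("top",(70,215,255,285),(360,200,425,260)),("scene",(125,175,265,265),(335,260,400,320))):
    c=dict(np.load(f"pics/{n}0.npz"));W=world(c)
    im=c["img"][:,:,::-1]
    a=cv2.resize(im[bx[1]:bx[3],bx[0]:bx[2]],None,fx=4,fy=4,interpolation=2);cv2.imwrite(f"pics/{n}_bar.png",a)
    a=cv2.resize(im[px[1]:px[3],px[0]:px[2]],None,fx=6,fy=6,interpolation=2);cv2.imwrite(f"pics/{n}_post.png",a)
    # bar
    sub=W[bx[1]:bx[3],bx[0]:bx[2]].reshape(-1,3)
    q=sub[(sub[:,2]>.09)&(sub[:,2]<.16)]
    print(n,"bar",len(q),q.min(0),q.max(0),q.mean(0))
    m,V=cv2.PCACompute(q,mean=None);d=(q-m)@V.T
    print(V,d.min(0),d.max(0), m)
    print("mid along axis", m+V[0]*(d[:,0].min()+d[:,0].max())/2)
    sub=W[px[1]:px[3],px[0]:px[2]].reshape(-1,3)
    q=sub[(sub[:,2]>.08)&(sub[:,2]<.1)]
    print("posttop",len(q),q.min(0),q.max(0),q.mean(0),cv2.minAreaRect(q[:,:2].astype(np.float32)*1000))
    q=sub[(sub[:,2]>.007)&(sub[:,2]<.016)]
    print("base",len(q),q.mean(0),cv2.minAreaRect(q[:,:2].astype(np.float32)*1000))
E
```

```text
top bar 3313 [0.40976002 0.06626339 0.09053973] [0.52223403 0.38469482 0.12893079] [0.45970634 0.22505028 0.11524183]
[[-1.91760705e-01  9.81441649e-01  3.48430128e-04]
 [ 9.05279663e-01  1.77016762e-01 -3.86178452e-01]
 [ 3.79073295e-01  7.37384257e-02  9.22424025e-01]] [-0.16100566 -0.01939545 -0.0143871 ] [0.16071131 0.04572722 0.01209939] [[0.45970634 0.22505028 0.11524183]]
mid along axis [[0.45973456 0.22490584 0.11524178]]
posttop 139 [ 0.48477409 -0.2681496   0.08086841] [ 0.50500797 -0.24125569  0.09413954] [ 0.49500082 -0.25367893  0.08955142] ((495.1026916503906, -254.48341369628906), (25.764629364013672, 19.732967376708984), 83.71095275878906)
base 1507 [ 0.49490466 -0.25217465  0.01186877] ((495.2447509765625, -254.35580444335938), (100.66988372802734, 89.7853012084961), 84.0907211303711)
scene bar 1227 [0.41012536 0.06090591 0.09000999] [0.52135742 0.37861302 0.12922989] [0.45358317 0.21217713 0.11698058]
[[-0.19453474  0.98088254  0.00506773]
 [ 0.94898076  0.18950991 -0.25203474]
 [ 0.24817686  0.04422034  0.96770492]] [-0.15330033 -0.01527446 -0.02838906] [0.17018255 0.05073962 0.01309627] [[0.45358317 0.21217713 0.11698058]]
mid along axis [[0.45194109 0.22045686 0.11702336]]
posttop 104 [ 0.48380594 -0.27195235  0.08084242] [ 0.50616649 -0.24482747  0.09421013] [ 0.49292198 -0.25862561  0.08905731] ((495.0650329589844, -258.1055603027344), (26.532867431640625, 22.140531539916992), 85.27180480957031)
base 929 [ 0.48846739 -0.26014107  0.01232352] ((530.0755615234375, -262.22528076171875), (99.94207763671875, 166.42819213867188), 84.20408630371094)
```

```bash
python3 - <<'E'
import cv2,numpy as np
a=cv2.imread("pics/top_bar.png");b=cv2.imread("pics/top_post.png")
print(a.shape,b.shape)
H=max(a.shape[0],b.shape[0])
E
```

```text
(280, 740, 3) (360, 390, 3)
```

View pics/top_bar.png

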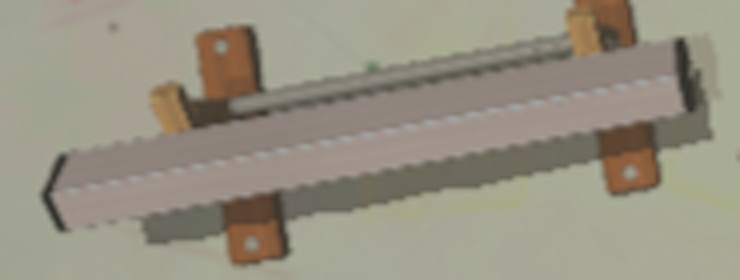

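View pics/top_post.png

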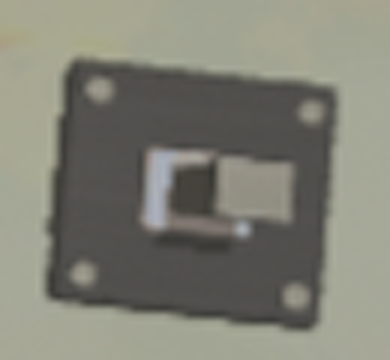

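View pics/scene_bar.png

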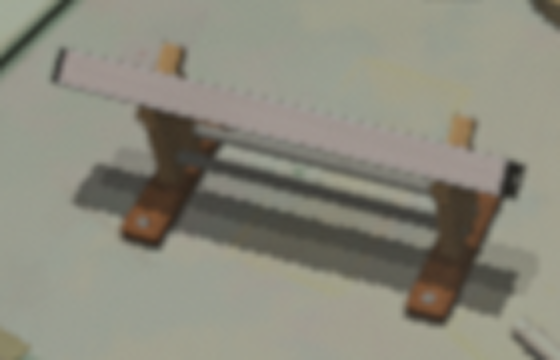

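```bash
cat >> h.py <<'E'
from scipy.spatial.transform import Rotation as Ro
psi=np.deg2rad(11.05)
def barframe(psi,roll=35):
    # columns bar x,y,z
    return (Ro.from_euler('z',psi)*Ro.from_euler('y',-np.deg2rad(roll))).as_matrix()
def tool_for(psi,roll=35):
    B=barframe(psi,roll); return np.stack([B[:,1],B[:,0],-B[:,2]],1)  # x=bar y, y=bar x, z=-bar z
def delta(s,pos,R):
    "pos: TCP target"
    R0=Ro.from_euler('xyz',s["tool_rot"]).as_matrix()
    return R0.T@(pos-s["tool_pos"]), Ro.from_matrix(R0.T@R).as_rotvec()
E
python3 - <<'E'
from h import *; from cell import status
for n,bx in (("top",(70,215,255,285)),("scene",(125,175,265,265))):
    c=dict(np.load(f"pics/{n}0.npz"));W=world(c)
    q=W[bx[1]:bx[3],bx[0]:bx[2]].reshape(-1,3); q=q[(q[:,2]>.09)&(q[:,2]<.16)]
    # aluminium front/top faces: PCA direction on brightest subset z>.105
    B=barframe(psi); O=np.array([.46,.2225,.105]); d=(q-O)@B
    hx,ex=np.histogram(d[:,0],bins=np.arange(-.04,.06,.002)); hz,ez=np.histogram(d[:,2],bins=np.arange(-.04,.06,.002))
    print(n,[(round(e*1000),h) for e,h in zip(ex,hx) if h],"\n",[(round(e*1000),h) for e,h in zip(ez,hz) if h])
    ok=(abs(d[:,2]-.0)<.03)&(abs(d[:,0])<.02)
    print("y",np.percentile(d[ok,1],[0,.3,99.7,100]))
    zt=d[:,2]>np.percentile(d[:,2],70)
    # slopes along y
    m=ok&(d[:,2]>ez[np.argmax(hz)]-.002)&(d[:,2]<ez[np.argmax(hz)]+.004); print("top face z",np.median(d[m,2]),np.polyfit(d[m,1],d[m,2],1),"x range",np.percentile(d[m,0],[1,99]))
    m=ok&(d[:,0]>ex[np.argmax(hx)]-.002)&(d[:,0]<ex[np.argmax(hx)]+.004); print("side x",np.median(d[m,0]),np.polyfit(d[m,1],d[m,0],1),"z range",np.percentile(d[m,2],[1,99]))
E
```

```text
top [(-16, np.int64(1)), (-14, np.int64(56)), (-12, np.int64(118)), (-10, np.int64(134)), (-8, np.int64(138)), (-6, np.int64(125)), (-4, np.int64(145)), (-2, np.int64(148)), (0, np.int64(124)), (2, np.int64(139)), (4, np.int64(142)), (6, np.int64(141)), (8, np.int64(320)), (10, np.int64(1210)), (12, np.int64(198)), (14, np.int64(14)), (16, np.int64(16)), (18, np.int64(10)), (20, np.int64(18)), (22, np.int64(16)), (24, np.int64(9)), (26, np.int64(17)), (28, np.int64(17)), (30, np.int64(21)), (32, np.int64(34)), (34, np.int64(2))] 
 [(-32, np.int64(1)), (-28, np.int64(9)), (-26, np.int64(12)), (-24, np.int64(16)), (-22, np.int64(14)), (-20, np.int64(25)), (-18, np.int64(84)), (-16, np.int64(82)), (-14, np.int64(86)), (-12, np.int64(89)), (-10, np.int64(84)), (-8, np.int64(90)), (-6, np.int64(85)), (-4, np.int64(88)), (-2, np.int64(103)), (0, np.int64(101)), (2, np.int64(92)), (4, np.int64(101)), (6, np.int64(85)), (8, np.int64(97)), (10, np.int64(92)), (12, np.int64(89)), (14, np.int64(224)), (16, np.int64(818)), (18, np.int64(682)), (20, np.int64(64))]
y [-0.15844329 -0.15706734  0.16
[... 863 characters left out ...]
int64(7)), (-20, np.int64(18)), (-18, np.int64(25)), (-16, np.int64(24)), (-14, np.int64(7)), (-12, np.int64(3)), (-10, np.int64(7)), (-8, np.int64(5)), (-6, np.int64(10)), (-4, np.int64(7)), (-2, np.int64(2)), (0, np.int64(8)), (2, np.int64(1)), (4, np.int64(2)), (6, np.int64(3)), (8, np.int64(2)), (10, np.int64(9)), (12, np.int64(46)), (14, np.int64(136)), (16, np.int64(315)), (18, np.int64(345)), (20, np.int64(171)), (22, np.int64(54)), (24, np.int64(8))]
y [-0.1621746  -0.16111491  0.15902353  0.16130214]
top face z 0.0184631230579281 [-0.00025652  0.0186108 ] x range [-0.01303544  0.0102144 ]
side x -0.0030318093175998656 [ 6.69642844e-05 -2.99238982e-03] z range [0.00237152 0.02321481]
```

```bash
cat >> h.py <<'E'
B=barframe(psi); C=np.array([.46,.2225,.105])+B@np.array([-.0009,.0007,.0009]); T=tool_for(psi)
E
python3 - <<'E'
from h import *; from cell import status
s=status.observe(); print(C)
for back in (.1,): print(delta(s,C+T[:,2]*(.019-back),T), C+T[:,2]*(.019-back))
E
```

```text
[0.45863562 0.22294678 0.10522102]
(array([-0.2718612 , -0.14701962,  0.05469615]), array([-0.56900983, -0.27703823,  0.88008805])) [0.41303727 0.21404206 0.17157233]
```

Emit:
jog_arm([
  [1,[-0.03,-0.016,0.004],[-0.063,-0.031,0.098]],
  [1,[-0.06,-0.032,0.008],[-0.126,-0.062,0.196]],
  [1,[-0.09,-0.049,0.012],[-0.19,-0.092,0.293]],
  [1,[-0.12,-0.065,0.016],[-0.253,-0.123,0.391]],
  [1,[-0.15,-0.082,0.022],[-0.316,-0.154,0.489]],
  [1,[-0.18,-0.098,0.03],[-0.379,-0.185,0.587]],
  [1,[-0.21,-0.114,0.038],[-0.443,-0.215,0.684]],
  [1,[-0.24,-0.13,0.046],[-0.506,-0.246,0.782]],
  [1,[-0.272,-0.147,0.0547],[-0.569,-0.277,0.88]],
  [1,[-0.272,-0.147,0.0547],[-0.569,-0.277,0.88]],
  [1,[-0.272,-0.147,0.0547],[-0.569,-0.277,0.88]],
])

```text
time: 1.02
tool_pos: [0.4126, 0.2158, 0.1788]
tool_rot: [2.54, 0.005, 1.758]
contact_force: [0.9, 0.6, 0.4]
opening: 0.092
```

```bash
python3 - <<'E'
from h import *; from cell import status,eyes
import cv2
s=status.observe(); print(s["time"],s["tool_pos"],s["contact_force"],s["torque"],s["qpos"])
print(delta(s,C+T[:,2]*(.019-.1),T),delta(s,C+T[:,2]*.019,T))
ims=[]
for n in("scene","top"):
    c=eyes.read_camera(n);np.savez(f"pics/{n}1.npz",**c); im=c["img"][:,:,::-1].copy()
    # project grasp geometry
    Ti=np.linalg.inv(c["T"])
    for y in (-.065,.065):
        R=Ro.from_euler('xyz',s["tool_rot"]).as_matrix()
        p=Ti[:3,:3]@(s["tool_pos"]+R@[0,y,0])+Ti[:3,3]; uv=c["camera_matrix"]@p; uv=uv[:2]/uv[2]; print(n,uv)
        cv2.circle(im,tuple(int(round(t)) for t in uv),2,(0,0,255),-1)
    cv2.imwrite(f"pics/{n}1.png",cv2.resize(im[140:320,60:320],None,fx=3,fy=3,interpolation=2))
E
```

```text
1.0167 [0.4125897  0.21579314 0.17884511] [0.85815305 0.64012981 0.43532359] [-0.1464459   0.34244492 -0.01734367] [ 0.4028007   0.07022595  2.22659422 -0.46232984  0.28295827  0.62200907]
(array([-0.00177032, -0.0040282 ,  0.00606626]), array([-0.0091853 ,  0.00672854, -0.00161841])) (array([-0.00109674, -0.00311023,  0.10605978]), array([-0.0091853 ,  0.00672854, -0.00161841]))
scene [176.20431308 224.85762507]
scene [190.58070652 173.69697268]
top [166.22469749 300.48645199]
top [145.42648047 245.01130856]
```

View pics/top1.png

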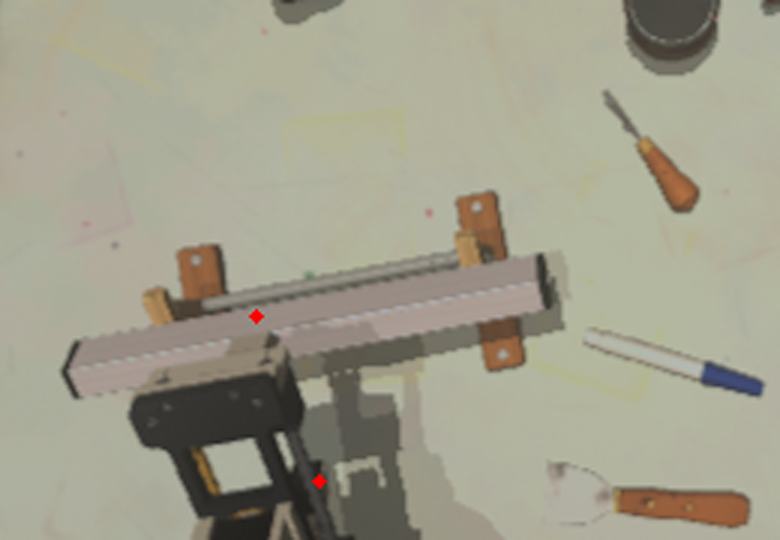

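View pics/scene1.png

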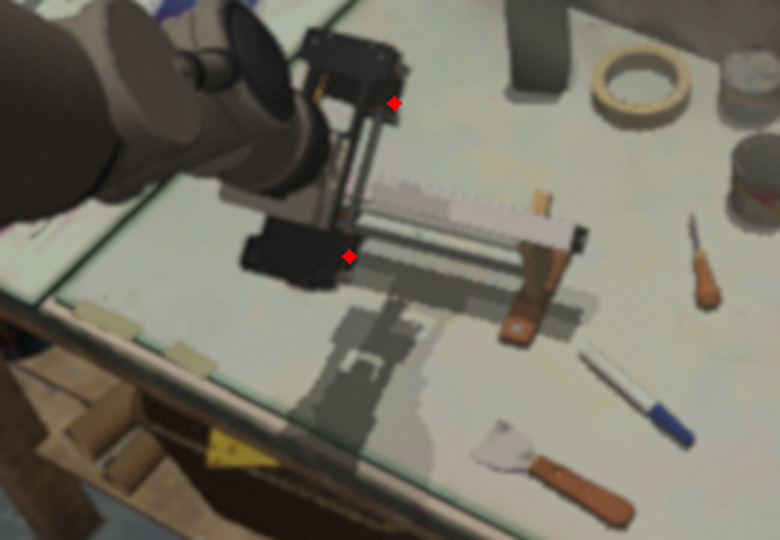

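The markers match the fingertips, so the calibration agrees. Joint 5 is close to its lower limit here, so I'll advance to 50 mm back and see whether it eases.

Emit:
jog_arm([
  [1,[-0.001,-0.002,0.02],[-0.009,0.007,-0.002]],
  [1,[-0.0015,-0.0036,0.04],[-0.009,0.007,-0.002]],
  [1,[-0.0015,-0.0036,0.056],[-0.009,0.007,-0.002]],
  [1,[-0.0015,-0.0036,0.056],[-0.009,0.007,-0.002]],
])

```text
time: 1.45
tool_pos: [0.4412, 0.2354, 0.1566]
tool_rot: [2.56, 0.023, 1.753]
contact_force: [-0.2, -0.4, -0.1]
opening: 0.092
```

```bash
python3 - <<'E'
from h import *; from cell import status,eyes
s=status.observe(); print(s["time"],s["tool_pos"],s["contact_force"],s["torque"],s["qpos"])
print(delta(s,C+T[:,2]*(.019-.05),T),delta(s,C+T[:,2]*.019,T))
E
```

```text
1.45 [0.44117671 0.23536325 0.15663098] [-0.19396681 -0.41670488 -0.09564724] [-0.12287672  0.37229496 -0.01462493] [ 0.43714618  0.18352429  2.15998036 -0.59855851  0.28240886  0.78243181]
(array([-0.01496822, -0.01687542,  0.02045559]), array([-0.02920433,  0.02485497,  0.00389563])) (array([-0.01372862, -0.01541314,  0.07041883]), array([-0.02920433,  0.02485497,  0.00389563]))
```

```bash
cat >> h.py <<'E'
def fk(q,k):
    d,L1,L2,Lt,a1,a2=k
    R1=Ro.from_euler('z',q[0]).as_matrix();Ry=lambda a:Ro.from_euler('y',a).as_matrix();Rz=lambda a:Ro.from_euler('z',a).as_matrix()
    R2=R1@Ry(q[1]);R3=R2@Ry(q[2]);R5=R3@Rz(q[3])@Ry(q[4]);R6=R5@Rz(q[5])
    return R1@[a1,0,d]+R2@[0,0,L1]+R3@[a2,0,L2]+R6@[0,0,Lt],R6
E
python3 - <<'E'
from h import *
from scipy.optimize import least_squares
D=[([0.955972073,0.342680822,1.52498358,0,1.27543538,-0.146021855],[.23696161,.46802802,.2260784],[-3.1401,-.0002118,2.67279]),
([0.4028007,0.07022595,2.22659422,-0.46232984,0.28295827,0.62200907],[.4125897,.21579314,.17884511],[2.54,.005,1.758]),
([0.43714618,0.18352429,2.15998036,-0.59855851,0.28240886,0.78243181],[.44117671,.23536325,.15663098],[2.56,.023,1.753])]
f=lambda k:np.concatenate([fk(q,k)[0]-p for q,p,_ in D])
r=least_squares(f,[.2,.4,.35,.25,0,0]);print(r.x,r.fun*1000)
for q,p,o in D: R=fk(q,r.x)[1];print((Ro.from_matrix(R).inv()*Ro.from_euler('xyz',o)).as_rotvec())
E
```

```text
[-0.43686497  0.19185707 -0.06741135 -0.21146687  0.44158949 -0.2634066 ] [ 62.38550673 -44.09809586   0.82935218   2.80007236 -10.17087701
  -8.26363389  -1.54437093   6.72684735   7.43428191]
[ 7.11303801e-06 -4.65569999e-06  1.57079643e+00]
[ 5.52481378e-04 -3.93026321e-04  1.57097889e+00]
[2.74749346e-04 1.89906860e-05 1.57059321e+00]
```

```bash
sed -i 's/d,L1,L2,Lt,a1,a2=k/d,L1,L2,Lt,a1,a2,b=k/; s/R1@\[a1,0,d\]/R1@[a1,b,d]/; s/R6=R5@Rz(q\[5\])/R6=R5@Rz(q[5]+np.pi\/2)/' h.py
python3 - <<'E'
from h import *
from scipy.optimize import least_squares
D=[([0.955972073,0.342680822,1.52498358,0,1.27543538,-0.146021855],[.23696161,.46802802,.2260784],[-3.1401,-.0002118,2.67279]),
([0.4028007,0.07022595,2.22659422,-0.46232984,0.28295827,0.62200907],[.4125897,.21579314,.17884511],[2.54,.005,1.758]),
([0.43714618,0.18352429,2.15998036,-0.59855851,0.28240886,0.78243181],[.44117671,.23536325,.15663098],[2.56,.023,1.753])]
best=[]
for fix in (0,1):
  for s in ([.2,.4,.35,.25,0,0,.07],[.3,.5,.4,.2,0,0,.07]):
    f=lambda k:np.concatenate([np.concatenate([fk(q,k)[0]-p for q,p,_ in D])*1000, np.array(k)[4:6]*(1000 if fix else 3)])
    r=least_squares(f,s);print(fix,r.x.round(4),r.fun.round(2))
E
```

```text
0 [0.2228 0.5062 0.3796 0.318  0.     0.0465 0.0764] [ 0.   -0.    0.   -0.   -0.   -0.    0.    0.   -0.    0.    0.14]
0 [0.2228 0.5062 0.3796 0.318  0.     0.0465 0.0764] [ 0.   -0.    0.   -0.   -0.   -0.    0.    0.   -0.    0.    0.14]
1 [1.126e-01 5.414e-01 3.515e-01 2.913e-01 2.000e-04 9.000e-04 7.390e-02] [ 1.2  -2.66  1.45 -2.98 -0.38 -0.37  3.08  3.31 -1.08  0.18  0.91]
1 [1.126e-01 5.414e-01 3.515e-01 2.913e-01 2.000e-04 9.000e-04 7.390e-02] [ 1.2  -2.66  1.45 -2.98 -0.38 -0.37  3.08  3.31 -1.08  0.18  0.91]
```

```bash
cat >> h.py <<'E'
K=[0.2228,0.5062,0.3796,0.318,0,0.0465,0.0764]
lo=np.array([-2.53,-.77,.04,-1,.28,-3.11]);hi=np.array([2.53,2.02,2.7,4.14,2.66,3.11])
from scipy.optimize import least_squares
def ik(p,R,q0):
    f=lambda q:np.concatenate([(fk(q,K)[0]-p)*10,Ro.from_matrix(fk(q,K)[1].T@R).as_rotvec()])
    r=least_squares(f,np.clip(q0,lo+1e-3,hi-1e-3),bounds=(lo,hi)); return r.x,np.abs(r.fun).max()
def tilt(T,t): # about tool y
    return T@Ro.from_rotvec([0,t,0]).as_matrix()
def tcp(Cb,T,s,back=0): # grasp at bar-y s
    return Cb+B[:,1]*s+T[:,2]*(.019-back)
E
python3 - <<'E'
from h import *
q0=[.42,.18,2.1,-.5,.4,.7]; q1=[.42,.18,2.1,3.3-.5,.4,-2.4]
for t in (-.5,-.3,0,.3,.5):
  for s in (-.07,0,.07):
    o=[]
    for back in (0,.06,.12):
      Tt=tilt(T,t)
      best=min((ik(tcp(C,Tt,s,back),Tt,q) for q in (q0,q1)),key=lambda a:a[1])
      o.append((best[0].round(2).tolist() if best[1]<1e-3 else None))
    print(t,s,o)
E
```

```text
-0.5 -0.07 [None, None, None]
-0.5 0 [None, None, [0.88, 0.36, 1.95, -0.97, 0.99, 1.47]]
-0.5 0.07 [None, [0.91, 0.51, 1.85, -0.98, 0.98, 1.54], [1.0, 0.44, 1.8, -0.89, 1.1, 1.47]]
-0.3 -0.07 [None, None, None]
-0.3 0 [None, None, [0.75, 0.21, 2.08, -0.95, 0.73, 1.35]]
-0.3 0.07 [None, None, [0.9, 0.29, 1.96, -0.89, 0.84, 1.4]]
0 -0.07 [None, None, None]
0 0 [None, None, [0.4, 0.03, 2.24, -0.42, 0.29, 0.57]]
0 0.07 [None, None, [0.63, 0.1, 2.16, -0.68, 0.39, 1.0]]
0.3 -0.07 [[-0.12, 0.37, 2.28, 1.58, 0.47, -1.87], [-0.22, 0.2, 2.3, 1.26, 0.54, -1.6], [-0.33, 0.03, 2.3, 1.0, 0.68, -1.38]]
0.3 0 [[0.09, 0.37, 2.28, 1.79, 0.37, -1.9], [0.02, 0.2, 2.31, 1.39, 0.4, -1.53], [-0.07, 0.02, 2.31, 1.04, 0.52, -1.21]]
0.3 0.07 [None, None, [0.2, 0.04, 2.29, 1.0, 0.36, -0.97]]
0.5 -0.07 [[-0.26, 0.44, 2.24, 1.41, 0.72, -1.85], [-0.38, 0.3, 2.25, 1.2, 0.81, -1.71], [-0.51, 0.18, 2.24, 1.02, 0.95, -1.59]]
0.5 0 [[-0.07, 0.43, 2.26, 1.6, 0.64, -1.87], [-0.18, 0.28, 2.29, 1.36, 0.7, -1.69], [-0.32, 0.13, 2.3, 1.13, 0.82, -1.53]]
0.5 0.07 [[0.14, 0.44, 2.25, 1.79, 0.55, -1.88], [0.04, 0.28, 2.3, 1.52, 0.58, -1.67], [-0.08, 0.12, 2.32, 1.25, 0.68, -1.45]]
```

```bash
cat > scan.py <<'E'
from h import *
def path(t,s,flip,verbose=False):
    Tt=tilt(T,t)
    if flip: Tt=Tt@np.diag([-1,-1,1])
    q=None
    for q0 in ([.0,.37,2.28,1.6,.5,-1.9],[.0,.37,2.28,1.6,.5,1.2],[.4,.3,2,-.5,.5,.7]):
        a=ik(tcp(C,Tt,s,0),Tt,q0)
        if a[1]<1e-3: q=a[0];break
    if q is None: return None
    out=[q]
    # interpolate: lift 0.1 up, then unroll to 0 + move
    P=np.array([.495,-.256,.107]); psi1=np.deg2rad(-6.1)
    Tp=tilt(tool_for(psi1,0),t)
    if flip: Tp=Tp@np.diag([-1,-1,1])
    g0=C+B[:,1]*s
    for f in np.linspace(0,1,6)[1:]:
        a=ik(g0+[0,0,.1*f]+Tt[:,2]*.019,Tt,out[-1]); out.append(a[0]); 
        if a[1]>1e-3: return out,'lift',f
    rv=Ro.from_matrix(Tt.T@Tp).as_rotvec()
    for f in np.linspace(0,1,13)[1:]:
        R=Tt@Ro.from_rotvec(rv*f).as_matrix(); g=(g0+[0,0,.1])*(1-f)+(P+[0,0,.1])*f
        a=ik(g+R[:,2]*.019,R,out[-1]); out.append(a[0])
        if a[1]>1e-3: return out,'carry',f
    for f in np.linspace(0,1,6)[1:]:
        a=ik(P+[0,0,.1*(1-f)]+Tp[:,2]*.019,Tp,out[-1]); out.append(a[0])
        if a[1]>1e-3: return out,'lower',f
    return out,'ok',0
if __name__=="__main__":
  for t in (.2,.3,.35,.4,.5):
    for s in (-.08,-.04,0,.04,.08):
      r=path(t,s,0)
      if r is None: print(t,s,None);continue
      o=np.array(r[0]); print(t,s,r[1],r[2],o[0].round(2),o[-1].round(2),'j5min',o[:,4].min().round(2),'maxstep',abs(np.diff(o,axis=0)).max().round(2),'j4',o[:,3].min().round(2),o[:,3].max().round(2),'j6',o[:,5].min().round(2))
E
python3 scan.py
```

```text
0.2 -0.08 ok 0 [-0.07  0.34  2.29  1.68  0.35 -1.91] [-0.7   0.59  1.55  0.18  1.12 -0.69] j5min 0.35 maxstep 0.22 j4 0.17 1.68 j6 -1.91
0.2 -0.04 ok 0 [ 0.05  0.35  2.28  1.81  0.29 -1.94] [-0.7   0.59  1.55  0.18  1.12 -0.69] j5min 0.28 maxstep 0.26 j4 0.17 1.81 j6 -1.94
0.2 0 None
0.2 0.04 None
0.2 0.08 None
0.3 -0.08 ok 0 [-0.15  0.37  2.28  1.55  0.48 -1.87] [-0.74  0.62  1.51  0.26  1.2  -0.76] j5min 0.48 maxstep 0.15 j4 0.24 1.55 j6 -1.87
0.3 -0.04 ok 0 [-0.03  0.37  2.28  1.67  0.43 -1.88] [-0.74  0.62  1.51  0.26  1.2  -0.76] j5min 0.42 maxstep 0.18 j4 0.24 1.67 j6 -1.88
0.3 0 ok 0 [ 0.09  0.37  2.28  1.79  0.37 -1.9 ] [-0.74  0.62  1.51  0.26  1.2  -0.76] j5min 0.36 maxstep 0.2 j4 0.24 1.79 j6 -1.9
0.3 0.04 ok 0 [ 0.21  0.38  2.26  1.92  0.31 -1.92] [-0.74  0.62  1.51  0.26  1.2  -0.76] j5min 0.29 maxstep 0.24 j4 0.24 1.92 j6 -1.92
0.3 0.08 None
0.35 -0.08 ok 0 [-0.19  0.38  2.27  1.51  0.55 -1.86] [-0.76  0.64  1.5   0.29  1.24 -0.78] j5min 0.55 maxstep 0.13 j4 0.28 1.51 j6 -1.86
0.35 -0.04 ok 0 [-0.07  0.38  2.28  1.62  0.49 -1.87] [-0.76  0.64  1.5   0.29  1.24 -0.78] j5
[... 1104 characters left out ...]
9 j4 0.31 1.91 j6 -1.89
0.5 -0.08 ok 0 [-0.29  0.44  2.23  1.39  0.73 -1.85] [-0.82  0.69  1.44  0.38  1.36 -0.86] j5min 0.73 maxstep 0.1 j4 0.37 1.39 j6 -1.85
0.5 -0.04 ok 0 [-0.18  0.44  2.25  1.49  0.68 -1.86] [-0.82  0.69  1.44  0.38  1.36 -0.86] j5min 0.68 maxstep 0.11 j4 0.37 1.49 j6 -1.86
0.5 0 ok 0 [-0.07  0.43  2.26  1.6   0.64 -1.87] [-0.82  0.69  1.44  0.38  1.36 -0.86] j5min 0.64 maxstep 0.12 j4 0.37 1.6 j6 -1.87
0.5 0.04 ok 0 [ 0.05  0.43  2.26  1.71  0.58 -1.88] [-0.82  0.69  1.44  0.38  1.36 -0.86] j5min 0.58 maxstep 0.13 j4 0.37 1.71 j6 -1.88
0.5 0.08 ok 0 [ 0.17  0.44  2.25  1.82  0.53 -1.88] [-0.82  0.69  1.44  0.38  1.36 -0.86] j5min 0.51 maxstep 0.14 j4 0.37 1.82 j6 -1.88
```

```bash
cat >> h.py <<'E'
def seg(p0,R0,p1,R1,q,n):
    "interp, print ik joints check, return rows in frame of p0,R0"
    rv=Ro.from_matrix(R0.T@R1).as_rotvec();dv=R0.T@(p1-p0);qs=[q];bad=0
    for f in np.linspace(0,1,n+1)[1:]:
        a=ik(p0+R0@dv*f,R0@Ro.from_rotvec(rv*f).as_matrix(),qs[-1]);qs.append(a[0]);bad=max(bad,a[1])
    o=np.array(qs);print("shift",dv.round(4),"turn",rv.round(3),"err",round(bad,4),"maxstep/row",abs(np.diff(o,axis=0)).max(0).round(3),"j5min",o[:,4].min().round(2),"end",o[-1].round(2),"| step mm",round(np.linalg.norm(dv)/n*1000,1),"deg",round(np.degrees(np.linalg.norm(rv))/n,2))
    return qs[-1]
def cur(s): return np.array(s["tool_pos"]),Ro.from_euler('xyz',s["tool_rot"]).as_matrix()
E
python3 - <<'E'
from h import *; from cell import status
s=status.observe(); p,R=cur(s); q=s["qpos"]
A=tilt(tool_for(psi,0),.2); pA=np.array([.40,.20,.24])
q=seg(p,R,pA,A,q,9)
Tb=tilt(T,.4)
for bk in(.09,.12):
  pB=tcp(C,Tb,0,bk); print(pB)
  seg(pA,A,pB,Tb,q,9)
E
```

```text
shift [-0.0292  0.0063 -0.0949] turn [0.58  0.22  0.054] err 0.0 maxstep/row [0.039 0.028 0.048 0.318 0.115 0.339] j5min 0.28 end [ 0.15  0.17  1.74  0.21  1.25 -0.12] | step mm 11.1 deg 3.96
[0.42712111 0.18862145 0.15878974]
shift [-0.0322  0.0244  0.0763] turn [-0.585  0.194 -0.181] err 0.0 maxstep/row [0.042 0.032 0.065 0.223 0.094 0.284] j5min 0.61 end [-0.15  0.15  2.31  1.24  0.61 -1.5 ] | step mm 9.6 deg 4.09
[0.41380512 0.17411779 0.18142441]
shift [-0.0391  0.0086  0.0518] turn [-0.585  0.194 -0.181] err 0.0 maxstep/row [0.053 0.031 0.064 0.18  0.087 0.244] j5min 0.68 end [-0.21  0.07  2.31  1.11  0.68 -1.4 ] | step mm 7.3 deg 4.09
```

Emit:
jog_arm([
  [1,[-0.003,0.001,-0.01],[0.064,0.024,0.006]],
  [1,[-0.006,0.001,-0.021],[0.129,0.049,0.012]],
  [1,[-0.01,0.002,-0.032],[0.193,0.073,0.018]],
  [1,[-0.013,0.003,-0.042],[0.258,0.098,0.024]],
  [1,[-0.016,0.0035,-0.053],[0.322,0.122,0.03]],
  [1,[-0.019,0.004,-0.063],[0.387,0.147,0.036]],
  [1,[-0.023,0.005,-0.074],[0.451,0.171,0.042]],
  [1,[-0.026,0.006,-0.084],[0.516,0.196,0.048]],
  [1,[-0.029,0.006,-0.095],[0.58,0.22,0.054]],
  [1,[-0.029,0.006,-0.095],[0.58,0.22,0.054]],
])

```text
time: 2.28
tool_pos: [0.3999, 0.1988, 0.2422]
tool_rot: [3.139, -0.203, 1.763]
contact_force: [1.4, -0.0, -0.4]
opening: 0.092
```

```bash
python3 - <<'E'
from h import *; from cell import status
s=status.observe(); p,R=cur(s); q=s["qpos"];print(q,p,fk(q,K)[0]-p)
Tb=tilt(T,.4)
pB=tcp(C,Tb,0,.09); seg(p,R,pB,Tb,q,11)
E
```

```text
[ 0.14140876  0.16485837  1.740334    0.21369216  1.2511202  -0.11988822] [0.39993347 0.19878783 0.24216956] [ 2.91039362e-06 -1.60574585e-05 -2.06609325e-05]
shift [-0.0317  0.0245  0.0787] turn [-0.582  0.191 -0.182] err 0.0 maxstep/row [0.034 0.028 0.053 0.184 0.077 0.234] j5min 0.61 end [-0.15  0.15  2.31  1.24  0.61 -1.5 ] | step mm 8.0 deg 3.33
```

Emit:
jog_arm([
  [1,[-0.003,0.002,0.007],[-0.053,0.017,-0.017]],
  [1,[-0.006,0.0045,0.014],[-0.106,0.035,-0.033]],
  [1,[-0.009,0.007,0.021],[-0.159,0.052,-0.05]],
  [1,[-0.0115,0.009,0.0285],[-0.212,0.07,-0.066]],
  [1,[-0.0145,0.011,0.036],[-0.265,0.087,-0.083]],
  [1,[-0.0175,0.0135,0.043],[-0.318,0.104,-0.1]],
  [1,[-0.02,0.0155,0.05],[-0.37,0.122,-0.116]],
  [1,[-0.023,0.018,0.057],[-0.423,0.139,-0.132]],
  [1,[-0.026,0.02,0.064],[-0.476,0.156,-0.149]],
  [1,[-0.0288,0.0223,0.0715],[-0.53,0.174,-0.165]],
  [1,[-0.0317,0.0245,0.0787],[-0.582,0.191,-0.182]],
  [1,[-0.0317,0.0245,0.0787],[-0.582,0.191,-0.182]],
])

```text
time: 3.28
tool_pos: [0.4238, 0.1875, 0.1555]
tool_rot: [2.494, -0.32, 1.999]
contact_force: [-0.3, 0.5, 0.1]
opening: 0.0919
```

```bash
python3 - <<'E'
from h import *; from cell import status
s=status.observe(); p,R=cur(s); q=s["qpos"];print(q,p,s["qvel"].round(3))
Tb=tilt(T,.4)
pB=tcp(C,Tb,0,.0); seg(p,R,pB,Tb,q,8)
E
```

```text
[-0.14723845  0.15037994  2.32411949  1.25136617  0.60308165 -1.52095763] [0.42383623 0.18753342 0.15553409] [-0.152  0.121  0.205  0.785 -0.025 -0.984]
shift [0.0012 0.0048 0.0895] turn [-0.002  0.005  0.001] err 0.0 maxstep/row [0.022 0.032 0.01  0.055 0.02  0.046] j5min 0.5 end [ 0.01  0.4   2.27  1.68  0.5  -1.87] | step mm 11.2 deg 0.04
```

Emit:
jog_arm([
  [1,[0,0,0],[0,0,0]],
  [1,[0,0,0.01],[0,0,0]],
  [1,[0,0,0.022],[0,0,0]],
  [1,[0,0,0.034],[0,0,0]],
  [1,[0,0,0.046],[0,0,0]],
  [1,[0,0,0.058],[0,0,0]],
  [1,[0,0,0.07],[0,0,0]],
  [1,[0,0,0.08],[0,0,0]],
  [1,[0,0,0.088],[0,0,0]],
  [1,[0,0,0.09],[0,0,0]],
  [1,[0,0,0.09],[0,0,0]],
])

```text
time: 4.2
tool_pos: [0.4648, 0.2316, 0.0885]
tool_rot: [2.496, -0.322, 2.0]
contact_force: [0.2, -0.0, 0.4]
opening: 0.0917
```

```bash
python3 - <<'E'
from h import *; from cell import status,eyes
import cv2
s=status.observe(); p,R=cur(s); q=s["qpos"];print(p,s["contact_force"],s["torque"],delta(s,tcp(C,tilt(T,.4),0,0),tilt(T,.4)))
for n in("scene","top"):
    c=eyes.read_camera(n);cv2.imwrite(f"pics/{n}2.png",cv2.resize(c["img"][140:320,60:320,::-1],None,fx=3,fy=3,interpolation=2))
E
```

```text
[0.46481762 0.23158198 0.08854667] [ 0.15472546 -0.00082445  0.36665946] [-0.29283234  0.30754501 -0.01983851] (array([ 0.00032546,  0.00323653, -0.00051204]), array([-0.00359844,  0.00323986,  0.00063445]))
```

View pics/top2.png

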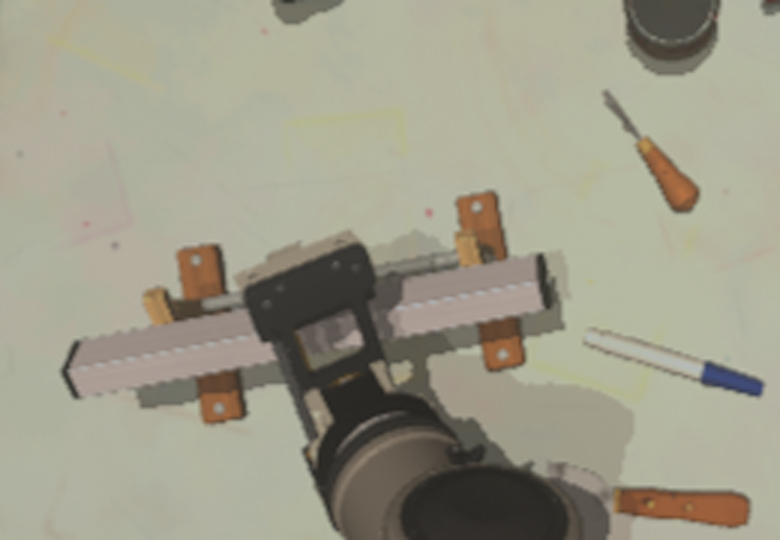

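View pics/scene2.png

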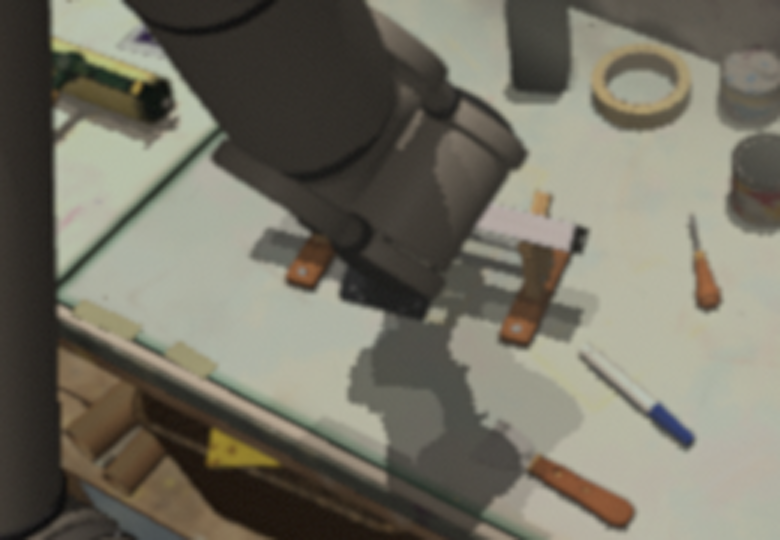

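The jaws straddle the bar at its middle, with about 3 mm of droop, which I'll correct before closing.

Emit:
jog_arm([
  [1,[0.0003,0.003,-0.0005],[-0.003,0.003,0]],
  [1,[0.0003,0.003,-0.0005],[-0.003,0.003,0]],
  [-1,[0.0003,0.003,-0.0005],[-0.003,0.003,0]],
  [-1,[0.0003,0.003,-0.0005],[-0.003,0.003,0]],
  [-1,[0.0003,0.003,-0.0005],[-0.003,0.003,0]],
  [-1,[0.0003,0.003,-0.0005],[-0.003,0.003,0]],
  [-1,[0.0003,0.003,-0.0005],[-0.003,0.003,0]],
  [-1,[0.0003,0.003,-0.0005],[-0.003,0.003,0]],
  [-1,[0.0003,0.003,-0.0005],[-0.003,0.003,0]],
], squeeze=30)

```text
time: 5.05
tool_pos: [0.4674, 0.2315, 0.0908]
tool_rot: [2.491, -0.325, 2.001]
contact_force: [0.0, -0.6, 0.6]
opening: 0.0495
```

```bash
python3 - <<'E'
from h import *; from cell import status
s=status.observe(); print(s["tool_pos"],s["contact_force"],s["torque"],s["opening"],s["qvel"].round(3),delta(s,tcp(C,tilt(T,.4),0,0),tilt(T,.4)))
R=cur(s)[1]; print("5mm up bar z (tool):",R.T@[0,0,.012])
E
```

```text
[0.46735987 0.23145957 0.0908309 ] [ 0.01048096 -0.58718062  0.56203391] [-0.39839443  0.33359699  0.00808779] 0.04949146633769557 [ 0.001  0.001 -0.    -0.001 -0.001 -0.   ] (array([ 7.12022321e-04, -9.71595801e-05,  1.54566424e-04]), array([ 0.00071719,  0.00031488, -0.00048634]))
5mm up bar z (tool): [ 0.00382841  0.00688755 -0.00905014]
```

Emit:
jog_arm([
  [-1,[0,0,0],[0,0,0]],
  [-1,[0,0,0],[0,0,0]],
  [-1,[0,0,0],[0,0,0]],
  [-1,[0,0,0],[0,0,0]],
  [-1,[0,0,0],[0,0,0]],
  [-1,[0,0,0],[0,0,0]],
  [-1,[0,0,0],[0,0,0]],
  [-1,[0,0,0],[0,0,0]],
])

```text
time: 5.72
tool_pos: [0.4677, 0.2315, 0.091]
tool_rot: [2.49, -0.325, 2.001]
contact_force: [3.1, 1.8, -0.1]
opening: 0.0237
```

```bash
python3 - <<'E'
from h import *; from cell import status
s=status.observe(); print(s["tool_pos"],s["contact_force"],s["torque"],s["opening"],s["qvel"].round(3))
E
```

```text
[0.46769708 0.23149739 0.09104347] [ 3.05976798  1.7670408  -0.05080017] [-0.12030088  0.04731381 -0.1384079 ] 0.0237413151692709 [-0.     0.    -0.001  0.001 -0.001 -0.   ]
```

Emit:
jog_arm([
  [-1,[0.0008,0.0014,-0.0018],[0,0,0]],
  [-1,[0.0016,0.0029,-0.0038],[0,0,0]],
  [-1,[0.0024,0.0043,-0.0057],[0,0,0]],
  [-1,[0.0032,0.0057,-0.0075],[0,0,0]],
  [-1,[0.0038,0.0069,-0.0091],[0,0,0]],
  [-1,[0.0038,0.0069,-0.0091],[0,0,0]],
  [-1,[0.0038,0.0069,-0.0091],[0,0,0]],
  [-1,[0.0038,0.0069,-0.0091],[0,0,0]],
])

```text
time: 6.38
tool_pos: [0.4673, 0.2314, 0.1028]
tool_rot: [2.491, -0.325, 2.001]
contact_force: [0.3, -0.1, -4.8]
opening: 0.0239
```

```bash
cat >> h.py <<'E'
def barlook(c,box,zmin=.07,zmax=.4):
    import cv2
    W=world(c); x0,y0,x1,y1=box; im=c["img"][y0:y1,x0:x1].astype(int); q=W[y0:y1,x0:x1]
    r,g,b=im[...,0],im[...,1],im[...,2]
    return q,im
E
python3 - <<'E'
from h import *; from cell import status,eyes
import cv2
s=status.observe(); print(s["tool_pos"],s["contact_force"],s["torque"],s["opening"],s["qvel"].round(3))
for n in("scene","top"):
    c=eyes.read_camera(n);np.savez(f"pics/{n}3.npz",**c);cv2.imwrite(f"pics/{n}3.png",cv2.resize(c["img"][140:320,60:320,::-1],None,fx=3,fy=3,interpolation=2))
    W=world(c)
    if n=="top":
        for nm,(x0,y0,x1,y1) in dict(L=(83,240,145,275),R=(192,220,250,250)).items():
            q=W[y0:y1,x0:x1].reshape(-1,3); q=q[q[:,2]>.1]; B0=B; d=(q-C)@B
            # ridge height vs bar y
            yy=d[:,1]; out=[]
            for a in np.arange(-.155,.156,.02):
                m=(yy>a)&(yy<a+.02)
                if m.sum()>5: out.append((round(a+.01,3),round(np.percentile(q[m,2],97),4)))
            print(nm,out)
E
```

```text
[0.46727662 0.23136659 0.10283066] [ 0.33522984 -0.06167521 -4.81578113] [-0.8593879   0.62458779 -0.03158518] 0.023917228686385204 [-0.001  0.005 -0.002 -0.002  0.001  0.   ]
L [(np.float64(-0.005), np.float64(0.2464)), (np.float64(0.035), np.float64(0.1383)), (np.float64(0.055), np.float64(0.1378)), (np.float64(0.075), np.float64(0.1369)), (np.float64(0.095), np.float64(0.1372)), (np.float64(0.115), np.float64(0.1372)), (np.float64(0.135), np.float64(0.1378)), (np.float64(0.155), np.float64(0.1365))]
R [(np.float64(-0.145), np.float64(0.1379)), (np.float64(-0.125), np.float64(0.1376)), (np.float64(-0.105), np.float64(0.137)), (np.float64(-0.085), np.float64(0.1376)), (np.float64(-0.065), np.float64(0.1381))]
```

View pics/top3.png

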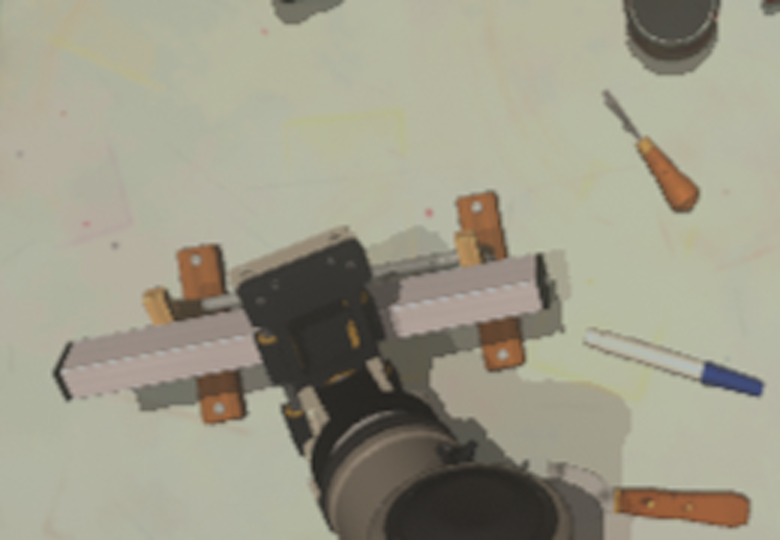

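The bar lifts level in the firm grip: both ends sit at z≈0.137. The wrist torque should locate the balance point, so I'll average some readings.

```bash
cat >> h.py <<'E'
def avg(n=8):
    from cell import status,eyes
    a=[]
    for i in range(n):
        s=status.observe(); a.append(np.r_[s["contact_force"],s["torque"]]); eyes.read_camera("top")
    a=np.array(a); return a.mean(0),a.std(0)
E
python3 - <<'E'
from h import *
np.set_printoptions(precision=3,suppress=True)
m,s=avg(8);print(m,s)
E
```

```text
[ 0.39  -0.392 -5.177 -0.835  0.625 -0.005] [0.426 0.333 0.514 0.025 0.013 0.024]
```

Emit:
jog_arm([
  [-1,[-0.0016,-0.0029,0.0038],[0,0,0]],
  [-1,[-0.003,-0.0054,0.007],[0,0,0]],
  [-1,[-0.0038,-0.0069,0.0091],[0,0,0]],
  [-1,[-0.0038,-0.0069,0.0091],[0,0,0]],
  [-1,[-0.0038,-0.0069,0.0091],[0,0,0]],
  [1,[-0.0038,-0.0069,0.0091],[0,0,0]],
  [1,[-0.0038,-0.0069,0.0091],[0,0,0]],
  [1,[-0.0038,-0.0069,0.0091],[0,0,0]],
  [1,[-0.0038,-0.0069,0.0091],[0,0,0]],
  [1,[-0.0038,-0.0069,0.0091],[0,0,0]],
])

```text
time: 7.72
tool_pos: [0.4675, 0.2315, 0.0911]
tool_rot: [2.49, -0.325, 2.001]
contact_force: [0.2, -0.2, 1.0]
opening: 0.0526
```

```bash
python3 - <<'E'
from h import *; from cell import status
np.set_printoptions(precision=4,suppress=True)
m,sd=avg(8);print(m,sd)
s=status.observe(); p,R=cur(s); print(s["time"],p,s["opening"],s["qvel"],R.T@B[:,1]*.03,delta(s,tcp(C,tilt(T,.4),.03,0),tilt(T,.4)))
E
```

```text
[ 0.0457 -0.0478  0.03   -0.3715  0.3012  0.0089] [0.6141 0.2322 0.6136 0.0344 0.0394 0.0331]
8.1167 [0.4674 0.2315 0.0909] 0.08461780715120922 [-0.0004  0.0002 -0.0013  0.0005  0.0004 -0.0004] [ 0.0276 -0.      0.0117] (array([ 0.0283, -0.0002,  0.0118]), array([ 0.0008,  0.0003, -0.0004]))
```

Emit:
jog_arm([
  [1,[0.008,0,0.0035],[0,0,0]],
  [1,[0.0166,0,0.007],[0,0,0]],
  [1,[0.0166,0,0.007],[0,0,0]],
  [-1,[0.0166,0,0.007],[0,0,0]],
  [-1,[0.0166,0,0.007],[0,0,0]],
  [-1,[0.0166,0,0.007],[0,0,0]],
  [-1,[0.0166,0,0.007],[0,0,0]],
  [-1,[0.0166,0,0.007],[0,0,0]],
  [-1,[0.0166,0,0.007],[0,0,0]],
  [-1,[0.0166,0,0.007],[0,0,0]],
  [-1,[0.0166,0,0.007],[0,0,0]],
  [-1,[0.0166,0,0.007],[0,0,0]],
], squeeze=20)

```text
time: 9.12
tool_pos: [0.464, 0.2491, 0.0909]
tool_rot: [2.491, -0.325, 2.001]
contact_force: [-0.2, 0.3, 0.5]
opening: 0.0365
```

Emit:
jog_arm([
  [-1,[0,0,0],[0,0,0]],
  [-1,[0,0,0],[0,0,0]],
  [-1,[0,0,0],[0,0,0]],
  [-1,[0.0008,0.0014,-0.0018],[0,0,0]],
  [-1,[0.0016,0.0029,-0.0038],[0,0,0]],
  [-1,[0.0024,0.0043,-0.0057],[0,0,0]],
  [-1,[0.0032,0.0057,-0.0075],[0,0,0]],
  [-1,[0.0038,0.0069,-0.0091],[0,0,0]],
  [-1,[0.0038,0.0069,-0.0091],[0,0,0]],
  [-1,[0.0038,0.0069,-0.0091],[0,0,0]],
  [-1,[0.0038,0.0069,-0.0091],[0,0,0]],
])

```text
time: 10.03
tool_pos: [0.4639, 0.249, 0.1029]
tool_rot: [2.491, -0.325, 2.001]
contact_force: [-0.1, 0.1, -5.7]
opening: 0.0241
```

```bash
cat >> h.py <<'E'
def ridge(c,uv,zlo=.1,zhi=.4):
    "uv: list of boxes (x0,y0,x1,y1) in top view"
    W=world(c)
    for (x0,y0,x1,y1) in uv:
        q=W[y0:y1,x0:x1].reshape(-1,3); q=q[(q[:,2]>zlo)&(q[:,2]<zhi)]; d=(q-C)@B; out=[]
        for a in np.arange(-.17,.17,.02):
            m=(d[:,1]>a)&(d[:,1]<a+.02)
            if m.sum()>5: out.append((round(float(a)+.01,3),round(float(np.percentile(q[m,2],97)),4)))
        print(out,"ends",d[:,1].min().round(4),d[:,1].max().round(4))
E
python3 - <<'E'
from h import *; from cell import status,eyes
np.set_printoptions(precision=4,suppress=True)
m,sd=avg(8);print(m,sd)
s=status.observe(); p,R=cur(s); print(s["time"],p,s["opening"])
c=eyes.read_camera("top");ridge(c,[(75,240,140,275),(195,220,250,250)])
E
```

```text
[-0.1195  0.294  -5.4114 -0.7756  0.6762 -0.0134] [0.4122 0.5015 0.4233 0.0339 0.0233 0.0346]
10.4333 [0.4639 0.2491 0.1028] 0.0239517067487285
[(-0.0, 0.2435), (0.02, 0.2466), (0.06, 0.1369), (0.08, 0.1373), (0.1, 0.1369), (0.12, 0.1367), (0.14, 0.138), (0.16, 0.1373)] ends 0.004 0.162
[(-0.16, 0.1365), (-0.14, 0.137), (-0.12, 0.137), (-0.1, 0.1374), (-0.08, 0.1372), (-0.06, 0.1377)] ends -0.1596 -0.0643
```

```bash
cat > plan.py <<'E'
from h import *; from cell import status
np.set_printoptions(precision=4,suppress=True)
s=status.observe(); p,R=cur(s); q=s["qpos"]
print("up.09",R.T@[0,0,.09]); 
t=.4; Tp=tilt(tool_for(np.deg2rad(-6.1),0),t); G=np.array([.495,-.256,.107])
g=p-R[:,2]*.019
p1=p+[0,0,.09]; q=seg(p,R,p1,R,q,6)
pe=G+[0,0,.07]+Tp[:,2]*.019
rv=Ro.from_matrix(R.T@Tp).as_rotvec()
# mid
gm=(g+[0,0,.09])*.5+(G+[0,0,.09])*.5; Rm=R@Ro.from_rotvec(rv*.5).as_matrix(); pm=gm+Rm[:,2]*.019
q=seg(p1,R,pm,Rm,q,12); q=seg(pm,Rm,pe,Tp,q,12)
E
python3 plan.py
```

```text
up.09 [ 0.0287  0.0517 -0.0679]
shift [ 0.0287  0.0517 -0.0679] turn [0. 0. 0.] err 0.0 maxstep/row [0.    0.039 0.021 0.104 0.022 0.117] j5min 0.47 end [ 0.06  0.16  2.15  1.09  0.54 -1.15] | step mm 15.0 deg 0.0
shift [-0.2233 -0.03   -0.1077] turn [ 0.223 -0.046  0.251] err 0.0 maxstep/row [0.058 0.018 0.032 0.055 0.047 0.029] j5min 0.54 end [-0.51  0.25  1.92  0.61  1.04 -0.94] | step mm 20.8 deg 1.62
shift [-0.238  -0.0014 -0.078 ] turn [ 0.223 -0.046  0.251] err 0.0 maxstep/row [0.032 0.032 0.054 0.028 0.036 0.017] j5min 1.04 end [-0.78  0.58  1.41  0.31  1.42 -0.76] | step mm 20.9 deg 1.62
```

Emit:
jog_arm([
  [-1,[0.001,0.002,-0.003],[0,0,0]],
  [-1,[0.004,0.007,-0.0095],[0,0,0]],
  [-1,[0.0085,0.015,-0.02],[0,0,0]],
  [-1,[0.013,0.0235,-0.031],[0,0,0]],
  [-1,[0.018,0.032,-0.042],[0,0,0]],
  [-1,[0.0225,0.04,-0.053],[0,0,0]],
  [-1,[0.026,0.047,-0.062],[0,0,0]],
  [-1,[0.028,0.0505,-0.066],[0,0,0]],
  [-1,[0.0287,0.0517,-0.0679],[0,0,0]],
  [-1,[0.0287,0.0517,-0.0679],[0,0,0]],
  [-1,[0.0287,0.0517,-0.0679],[0,0,0]],
], squeeze=30)

```text
time: 11.4
tool_pos: [0.4635, 0.2491, 0.1925]
tool_rot: [2.492, -0.325, 2.001]
contact_force: [0.3, -0.0, -4.8]
opening: 0.0236
```

```bash
python3 - <<'E'
from h import *; from cell import status,eyes
import cv2
np.set_printoptions(precision=4,suppress=True)
m,sd=avg(5);print(m,sd)
s=status.observe(); p,R=cur(s); print(s["time"],p,s["opening"])
c=eyes.read_camera("top");ridge(c,[(55,220,130,275),(195,200,260,250)],.15,.235)
cv2.imwrite("pics/top5.png",c["img"][:,:,::-1])
E
sed -i 's/+\[0,0,.09\]; q=seg/+[0,0,.0]; q=seg/; s/(g+\[0,0,.09\])/g/' plan.py; python3 plan.py
```

```text
[ 0.0693  0.0888 -5.7397 -0.7438  0.6655 -0.0089] [0.3195 0.3776 0.536  0.0184 0.0229 0.0235]
11.65 [0.4637 0.2491 0.1924] 0.02409643540157309
[(0.06, 0.2275), (0.08, 0.2267), (0.1, 0.2266), (0.12, 0.227), (0.14, 0.2268), (0.16, 0.2257)] ends 0.0494 0.1616
[(-0.16, 0.2259), (-0.14, 0.2265), (-0.12, 0.2271), (-0.1, 0.2268), (-0.08, 0.2264)] ends -0.1597 -0.0821
up.09 [ 0.0287  0.0516 -0.0679]
shift [0. 0. 0.] turn [0. 0. 0.] err 0.0 maxstep/row [0. 0. 0. 0. 0. 0.] j5min 0.54 end [ 0.06  0.16  2.15  1.09  0.54 -1.15] | step mm 0.0 deg 0.0
shift [-0.2233 -0.0299 -0.1078] turn [ 0.223 -0.046  0.251] err 0.0 maxstep/row [0.058 0.018 0.032 0.055 0.047 0.029] j5min 0.54 end [-0.51  0.25  1.92  0.61  1.04 -0.94] | step mm 20.8 deg 1.62
shift [-0.2379 -0.0012 -0.0781] turn [ 0.223 -0.046  0.251] err 0.0 maxstep/row [0.032 0.032 0.054 0.028 0.036 0.017] j5min 1.04 end [-0.78  0.58  1.41  0.31  1.42 -0.76] | step mm 20.9 deg 1.62
```

View pics/top5.png

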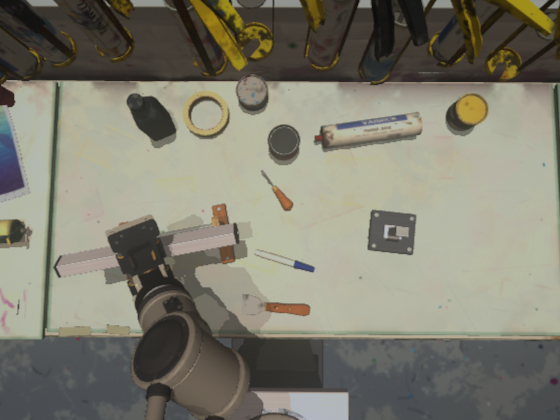

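Emit:
jog_arm([
  [-1,[-0.011,-0.0015,-0.0055],[0.011,-0.002,0.0125]],
  [-1,[-0.03,-0.004,-0.0145],[0.03,-0.006,0.034]],
  [-1,[-0.051,-0.007,-0.0247],[0.051,-0.0105,0.0575]],
  [-1,[-0.0725,-0.0097,-0.035],[0.0725,-0.015,0.0815]],
  [-1,[-0.094,-0.0126,-0.0454],[0.094,-0.0194,0.1057]],
  [-1,[-0.1155,-0.0155,-0.0558],[0.1155,-0.0238,0.13]],
  [-1,[-0.137,-0.0183,-0.0661],[0.137,-0.0282,0.154]],
  [-1,[-0.1585,-0.0212,-0.0765],[0.1585,-0.0327,0.178]],
  [-1,[-0.18,-0.0241,-0.0869],[0.18,-0.0371,0.2023]],
  [-1,[-0.2,-0.0268,-0.0966],[0.2,-0.0412,0.2248]],
  [-1,[-0.2155,-0.0289,-0.104],[0.2155,-0.0444,0.2422]],
  [-1,[-0.2233,-0.0299,-0.1078],[0.223,-0.046,0.251]],
])

```text
time: 12.7
tool_pos: [0.4812, -0.0024, 0.1858]
tool_rot: [2.808, -0.402, 1.739]
contact_force: [0.1, -1.1, -4.8]
opening: 0.0239
```

```bash
cat > plan2.py <<'E'
from h import *; from cell import status
import sys
np.set_printoptions(precision=4,suppress=True)
s=status.observe(); p,R=cur(s); q=s["qpos"]; print(s["time"],s["opening"],s["qvel"])
Tp=tilt(tool_for(np.deg2rad(-6.1),0),.4); G=np.array([float(sys.argv[2]) if len(sys.argv)>2 else .495,float(sys.argv[3]) if len(sys.argv)>3 else -.256,.107])
seg(p,R,G+[0,0,float(sys.argv[1])]+Tp[:,2]*.019,Tp,q,12)
E
python3 plan2.py .06
```

```text
12.7 0.02385201005768103 [-0.1428  0.0793 -0.1312 -0.116   0.1708  0.0594]
shift [-0.2399 -0.0049 -0.0678] turn [ 0.224 -0.044  0.249] err 0.0 maxstep/row [0.032 0.033 0.053 0.027 0.034 0.017] j5min 1.04 end [-0.78  0.59  1.42  0.31  1.4  -0.77] | step mm 20.8 deg 1.62
```

Emit:
jog_arm([
  [-1,[-0.012,0,-0.0036],[0.011,-0.002,0.0125]],
  [-1,[-0.032,-0.0002,-0.0092],[0.03,-0.006,0.034]],
  [-1,[-0.0545,-0.0003,-0.0157],[0.051,-0.0105,0.0575]],
  [-1,[-0.0775,-0.0004,-0.0223],[0.0725,-0.015,0.0815]],
  [-1,[-0.1005,-0.0005,-0.0289],[0.094,-0.0194,0.1057]],
  [-1,[-0.1235,-0.0006,-0.0355],[0.1155,-0.0238,0.13]],
  [-1,[-0.1465,-0.0007,-0.042],[0.137,-0.0282,0.154]],
  [-1,[-0.1695,-0.0008,-0.0486],[0.1585,-0.0327,0.178]],
  [-1,[-0.1925,-0.001,-0.0552],[0.18,-0.0371,0.2023]],
  [-1,[-0.2135,-0.0011,-0.0613],[0.2,-0.0412,0.2248]],
  [-1,[-0.2295,-0.0012,-0.066],[0.2155,-0.0444,0.2422]],
  [-1,[-0.238,-0.0012,-0.0685],[0.223,-0.046,0.251]],
])

```text
time: 13.7
tool_pos: [0.4989, -0.2463, 0.1507]
tool_rot: [-3.141, -0.399, 1.463]
contact_force: [0.6, -0.2, -5.1]
opening: 0.0239
```

Emit:
jog_arm([
  [-1,[0,0,0],[0,0,0]],
  [-1,[0,0,0],[0,0,0]],
  [-1,[0,0,0],[0,0,0]],
])

```text
time: 13.95
tool_pos: [0.4984, -0.2434, 0.1517]
tool_rot: [3.141, -0.401, 1.466]
contact_force: [-0.6, -0.1, -4.4]
opening: 0.0239
```

```bash
python3 plan2.py .06;  python3 - <<'E'
from h import *; from cell import status,eyes
import cv2
np.set_printoptions(precision=4,suppress=True)
m,sd=avg(6);print(m,sd)
for n in("scene","top"):
    c=eyes.read_camera(n);np.savez(f"pics/{n}6.npz",**c);cv2.imwrite(f"pics/{n}6.png",c["img"][:,:,::-1])
E
```

```text
13.95 0.02385631277703708 [ 0.0042 -0.0092  0.002  -0.0032  0.0008  0.0036]
shift [-0.006  -0.002  -0.0001] turn [-0.    -0.001  0.001] err 0.0 maxstep/row [0.001 0.    0.    0.    0.    0.001] j5min 1.4 end [-0.78  0.59  1.42  0.31  1.4  -0.77] | step mm 0.5 deg 0.01
[ 0.047  -0.191  -5.2251 -0.6466  0.1408  0.0083] [0.5629 0.2796 0.394  0.0266 0.0298 0.0093]
```

View pics/top6.png

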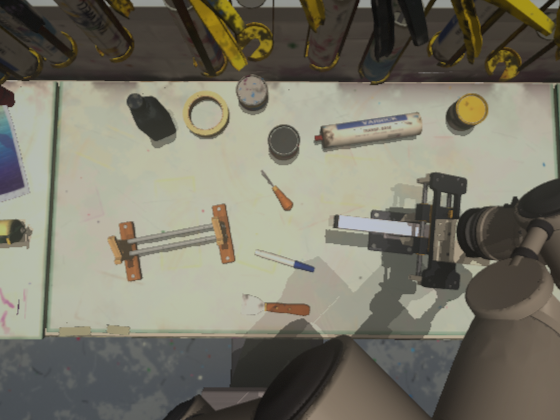

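View pics/scene6.png

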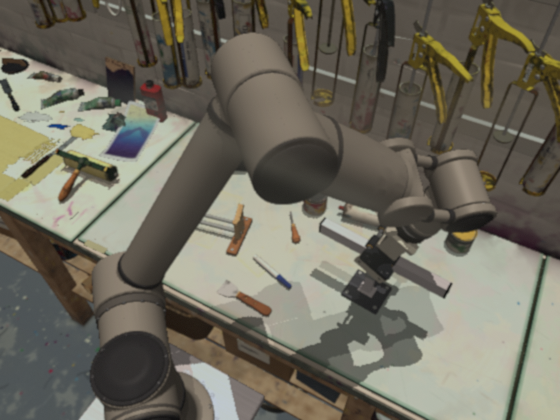

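Emit:
jog_arm([
  [-1,[0.001,0,-0.004],[0,-0.04,0]],
  [-1,[0.001,0,-0.007],[0,-0.1,0]],
  [-1,[0.001,0,-0.01],[0,-0.17,0]],
  [-1,[0.001,0,-0.013],[0,-0.24,0]],
  [-1,[0.0006,0,-0.016],[0,-0.31,0]],
  [-1,[0.0004,0,-0.019],[0,-0.37,0]],
  [-1,[0.0004,0,-0.02],[0,-0.4,0]],
  [-1,[0.0004,0,-0.02],[0,-0.4,0]],
  [-1,[0.0004,0,-0.02],[0,-0.4,0]],
  [-1,[0.0004,0,-0.02],[0,-0.4,0]],
])

```text
time: 15.18
tool_pos: [0.4976, -0.252, 0.1701]
tool_rot: [3.141, -0.001, 1.464]
contact_force: [0.6, -0.1, -5.7]
opening: 0.0241
```

```bash
python3 - <<'E'
from h import *; from cell import status,eyes
np.set_printoptions(precision=4,suppress=True)
m,sd=avg(14);print(m,sd)
s=status.observe(); p,R=cur(s); print(s["time"],p,R,s["qpos"],s["opening"])
c=eyes.read_camera("scene");import cv2;cv2.imwrite("pics/s7.png",c["img"][:,:,::-1])
E
```

```text
[ 0.0233 -0.1297 -5.4999 -0.0701  0.0447  0.0041] [0.4708 0.5098 0.4965 0.0315 0.0268 0.0242]
15.8833 [ 0.4977 -0.252   0.1703] [[ 0.106   0.9944  0.0006]
 [ 0.9944 -0.106  -0.0006]
 [-0.0005  0.0006 -1.    ]] [-0.606   0.4509  1.5184 -0.0002  1.1715 -0.4997] 0.023864765915691966
```

```bash
python3 - <<'E'
from h import *
import cv2
c=dict(np.load("pics/top6.npz"));W=world(c);q=W[205:250,325:412].reshape(-1,3);q=q[(q[:,2]>.15)&(q[:,2]<.2)]
print(len(q),q.min(0),q.max(0),np.median(q[:,2]))
t=q[q[:,2]>np.median(q[:,2])-.004]
r=cv2.minAreaRect(t[:,:2].astype(np.float32)*1000);print("top",r)
d=np.array([.1063,.9943]);n=np.array([.9943,-.1063]);
m=t[:,:2];off=m@n;al=m@d
for lo in np.arange(-.26,0,.03):
    k=(al>lo)&(al<lo+.03)
    if k.sum()>9: print(round(lo+.015,3),off[k].min().round(4),off[k].max().round(4),off[k].mean().round(4),np.median(t[k,2]).round(4))
print("post n,d",np.array([.495,-.2545])@n,np.array([.495,-.2545])@d,"end",al.max())
c=dict(np.load("pics/scene6.npz"));W=world(c);
for bx in((312,212,362,258),(395,255,460,300)):
    q=W[bx[1]:bx[3],bx[0]:bx[2]].reshape(-1,3);q=q[(q[:,2]>.15)&(q[:,2]<.2)];al=q[:,:2]@d;off=q[:,:2]@n
    print("scene",len(q),q.min(0),q.max(0),"z99",np.percentile(q[:,2],90),"along",al.min(),al.max(),"off",np.percentile(off[q[:,2]>.175],[2,98]))
print("post scene",np.array([.495,-.2581])@n,np.array([.495,-.2581])@d)
E
```

```text
1276 [ 0.46795788 -0.24729703  0.15347982] [ 0.52646281 -0.10621336  0.19265453] 0.18511019132976148
top ((497.9123840332031, -176.8567352294922), (140.25140380859375, 58.171566009521484), 89.2217788696289)
-0.185 0.4909 0.5493 0.5182 0.1853
-0.155 0.5085 0.5324 0.5205 0.1855
-0.125 0.5085 0.5324 0.5203 0.1854
-0.095 0.5084 0.5324 0.5203 0.1856
-0.065 0.5082 0.5322 0.5201 0.1854
post n,d 0.5192318499999999 -0.20043085 end -0.05270651307752535
scene 756 [ 0.4862995  -0.22440294  0.15081213] [ 0.52208067 -0.10983741  0.19117497] z99 0.18761771006998723 along -0.17127467200410207 -0.05594177819196447 off [0.50732941 0.53243144]
scene 1031 [ 0.4648034  -0.4304931   0.15097813] [ 0.50345036 -0.30559041  0.1906984 ] z99 0.18775812607926146 along -0.37711240135510565 -0.2527601453968009 off [0.50788175 0.53255256]
post scene 0.51961453 -0.20401033
```

```bash
cat > plan3.py <<'E'
from h import *; from cell import status
import sys
np.set_printoptions(precision=4,suppress=True)
s=status.observe(); p,R=cur(s); q=s["qpos"]; print(s["time"],s["opening"],p,s["contact_force"],s["torque"])
Tp=tilt(tool_for(np.deg2rad(-6.1),0),.4)
d=np.array([.1063,.9943,0]);n=np.array([.9943,-.1063,0])
P=np.array([.4984,-.2434,float(sys.argv[1])])-.0086*d-.0008*n
seg(p,R,P,Tp,q,8); print("1mm down", R.T@[0,0,-.001])
E
python3 plan3.py .125
```

```text
15.9333 0.023642977662789607 [ 0.4977 -0.252   0.1703] [ 0.1906  0.0832 -5.1708] [-0.1518  0.0552  0.0298]
shift [ 0.0001 -0.0011  0.0453] turn [0.001 0.401 0.   ] err 0.0 maxstep/row [0.025 0.025 0.012 0.047 0.027 0.043] j5min 1.17 end [-0.78  0.62  1.44  0.32  1.36 -0.79] | step mm 5.7 deg 2.87
1mm down [ 0.    -0.     0.001]
```

Emit:
jog_arm([
  [-1,[0,0,0.003],[0,0.04,0]],
  [-1,[0,-0.0003,0.008],[0,0.1,0]],
  [-1,[0,-0.0005,0.015],[0,0.17,0]],
  [-1,[0,-0.0007,0.023],[0,0.24,0]],
  [-1,[0,-0.0009,0.031],[0,0.31,0]],
  [-1,[0,-0.001,0.039],[0.001,0.37,0]],
  [-1,[0.0001,-0.0011,0.0453],[0.001,0.401,0]],
  [-1,[0.0001,-0.0011,0.0453],[0.001,0.401,0]],
  [-1,[0.0001,-0.0011,0.0453],[0.001,0.401,0]],
  [-1,[0.0001,-0.0011,0.0453],[0.001,0.401,0]],
])

```text
time: 16.77
tool_pos: [0.497, -0.2517, 0.1255]
tool_rot: [3.141, -0.399, 1.465]
contact_force: [0.7, -0.2, -4.8]
opening: 0.0242
```

```bash
python3 plan3.py .096
```

```text
16.7667 0.024249072897951505 [ 0.497  -0.2517  0.1255] [ 0.7049 -0.2364 -4.8489] [-0.6352  0.0582  0.0003]
shift [-0.0117 -0.0003  0.0271] turn [-0.     0.001  0.001] err 0.0 maxstep/row [0.    0.005 0.004 0.001 0.007 0.003] j5min 1.3 end [-0.78  0.65  1.47  0.32  1.3  -0.81] | step mm 3.7 deg 0.01
1mm down [-0.0004 -0.      0.0009]
```

Emit:
jog_arm([
  [-1,[-0.0015,0,0.0034],[0,0,0]],
  [-1,[-0.003,0,0.007],[0,0,0]],
  [-1,[-0.0045,-0.0001,0.0105],[0,0,0]],
  [-1,[-0.006,-0.0002,0.014],[0,0,0]],
  [-1,[-0.0075,-0.0002,0.0174],[0,0,0]],
  [-1,[-0.009,-0.0003,0.021],[0,0.001,0]],
  [-1,[-0.0105,-0.0003,0.0244],[0,0.001,0]],
  [-1,[-0.0117,-0.0003,0.0271],[0,0.001,0.001]],
  [-1,[-0.0117,-0.0003,0.0271],[0,0.001,0.001]],
  [-1,[-0.0117,-0.0003,0.0271],[0,0.001,0.001]],
  [-1,[-0.0117,-0.0003,0.0271],[0,0.001,0.001]],
])

```text
time: 17.68
tool_pos: [0.4964, -0.2521, 0.0955]
tool_rot: [-3.141, -0.401, 1.463]
contact_force: [-0.7, -0.6, -5.2]
opening: 0.0237
```

```bash
cat > chk.py <<'E'
from h import *; from cell import eyes,status
import sys,cv2
np.set_printoptions(precision=4,suppress=True)
d=np.array([.1063,.9943]);n=np.array([.9943,-.1063])
c=eyes.read_camera("top");W=world(c);q=W[200:260,315:405].reshape(-1,3);q=q[(q[:,2]>.1)&(q[:,2]<.18)]
al=q[:,:2]@d;off=q[:,:2]@n;k=(off>.505)&(off<.535)&(al>-.17); q=q[k];al=al[k];off=off[k]
print("top: bar L z vs along",np.polyfit(al,q[:,2],1)[0]*57.3,"deg; zmed",np.median(q[:,2]),"n",(off.min()+off.max())/2,off.mean(),"yawslope",np.polyfit(al,off,1)[0],"end",al.max())
c=eyes.read_camera("scene");cv2.imwrite(f"pics/{sys.argv[1]}.png",cv2.resize(c["img"][190:340,280:480,::-1],None,fx=4,fy=4,interpolation=2))
W=world(c);q=W.reshape(-1,3);al=q[:,:2]@d;off=q[:,:2]@n
k=(off>.512)&(off<.528)&(q[:,2]>.07)&(q[:,2]<.18)&(((al>-.15)&(al<-.06))|((al>-.36)&(al<-.29)))
q=q[k];al=al[k]; print("scene tilt deg",np.degrees(np.polyfit(al,q[:,2],1)[0]),"z L/R",np.median(q[al>-.2,2]),np.median(q[al<-.2,2]),k.sum())
s=status.observe();print(s["time"],s["opening"],s["tool_pos"],s["contact_force"],s["torque"])
E
python3 chk.py s8; python3 plan3.py .09
```

```text
top: bar L z vs along -1.0365790666565775 deg; zmed 0.12905007649973632 n 0.5192958135163421 0.5187704638922014 yawslope 0.0006153880508639629 end -0.05984807696796336
scene tilt deg 0.007442995374342195 z L/R 0.13029733599822335 0.12989799091005838 384
17.7833 0.024058195010798165 [ 0.4964 -0.2521  0.0956] [-0.0749 -0.6775 -4.5714] [-0.6416  0.1338 -0.0105]
17.7833 0.024058195010798165 [ 0.4964 -0.2521  0.0956] [-0.0749 -0.6775 -4.5714] [-0.6416  0.1338 -0.0105]
shift [-0.0019  0.0002  0.0053] turn [-0.    -0.001 -0.001] err 0.0 maxstep/row [0.    0.001 0.001 0.    0.002 0.   ] j5min 1.29 end [-0.78  0.66  1.47  0.32  1.29 -0.81] | step mm 0.7 deg 0.01
1mm down [-0.0004  0.      0.0009]
```

View pics/s8.png

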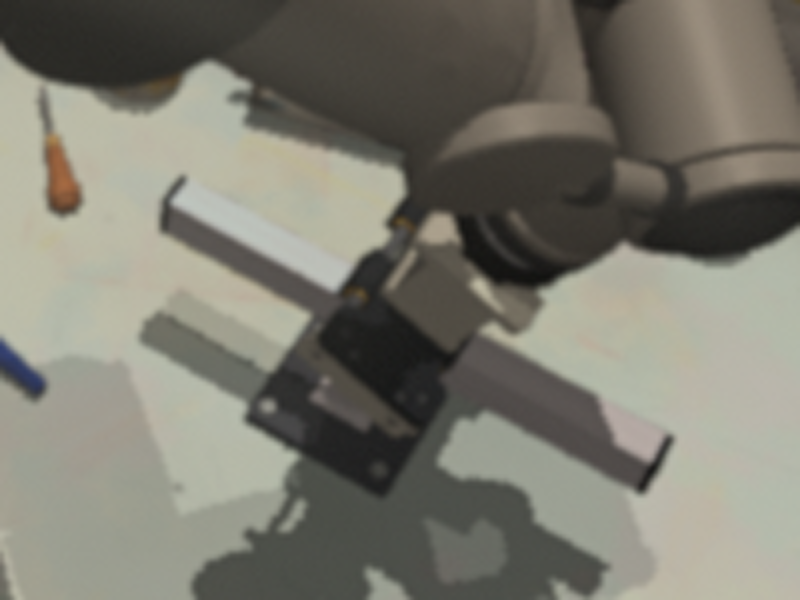

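The bar is level and lined up with the post, about 5 mm above it. I'll lower it by feel.

Emit:
jog_arm([
  [-1,[-0.0004,0,0.0009],[0,0,0]],
  [-1,[-0.0008,0,0.0018],[0,0,0]],
  [-1,[-0.0012,0,0.0028],[0,0,0]],
  [-1,[-0.0016,0,0.0037],[0,0,0]],
  [-1,[-0.0016,0,0.0037],[0,0,0]],
  [-1,[-0.0016,0,0.0037],[0,0,0]],
])

```text
time: 18.28
tool_pos: [0.4963, -0.252, 0.0913]
tool_rot: [-3.141, -0.402, 1.463]
contact_force: [-0.2, 0.7, -5.0]
opening: 0.0236
```

Emit:
jog_arm([
  [-1,[-0.0004,0,0.0009],[0,0,0]],
  [-1,[-0.0004,0,0.0009],[0,0,0]],
  [-1,[-0.0004,0,0.0009],[0,0,0]],
])

```text
time: 18.53
tool_pos: [0.4963, -0.2521, 0.0904]
tool_rot: [-3.141, -0.401, 1.463]
contact_force: [-0.6, 0.6, -5.1]
opening: 0.0239
```

Emit:
jog_arm([
  [-1,[-0.0002,0,0.0005],[0,0,0]],
  [-1,[-0.0002,0,0.0005],[0,0,0]],
  [-1,[-0.0002,0,0.0005],[0,0,0]],
])

```text
time: 18.78
tool_pos: [0.4963, -0.2521, 0.0903]
tool_rot: [-3.141, -0.401, 1.464]
contact_force: [-2.4, -0.5, -0.1]
opening: 0.0237
```

Contact: Fz went from −5 to 0 N. I'll ease the squeeze and check for tipping.

Emit:
jog_arm([
  [-1,[0,0,0],[0,0,0]],
  [-1,[0,0,0],[0,0,0]],
], squeeze=3)

```text
time: 18.95
tool_pos: [0.4964, -0.2521, 0.0903]
tool_rot: [-3.141, -0.401, 1.464]
contact_force: [-1.5, 0.1, 1.0]
opening: 0.0241
```

```bash
python3 chk.py s9
```

```text
top: bar L z vs along -1.0257283896789096 deg; zmed 0.12386155388091336 n 0.5192082846396466 0.5187325631932799 yawslope 0.0011493431245137291 end -0.059311209175544964
scene tilt deg 0.016241233158415982 z L/R 0.12450150904865875 0.12467149309665515 382
19.05 0.02401477390561933 [ 0.4964 -0.2521  0.0903] [-1.7901  0.7604  2.1435] [-0.1378  0.3678  0.1021]
```

Emit:
jog_arm([
  [-0.38,[0,0,0],[0,0,0]],
  [-0.38,[0,0,0],[0,0,0]],
])

```text
time: 19.22
tool_pos: [0.4966, -0.2522, 0.09]
tool_rot: [3.142, -0.401, 1.464]
contact_force: [0.6, 0.1, 0.1]
opening: 0.0277
```

```bash
python3 chk.py s10;python3 chk.py s11
```

```text
top: bar L z vs along -1.3308869916626693 deg; zmed 0.1237722484443392 n 0.5191485793500588 0.5187283999603055 yawslope -0.0013020722800018633 end -0.05904482093681948
scene tilt deg -0.02901187044870973 z L/R 0.12459888768250743 0.12490514453066848 378
19.3167 0.028243238665795638 [ 0.4965 -0.2521  0.0899] [0.1539 0.4526 0.3486] [-0.306   0.086   0.0213]
top: bar L z vs along -0.9651830724358788 deg; zmed 0.1236533441350941 n 0.5191237323450507 0.5187510118661166 yawslope -6.216700233822408e-06 end -0.05907343795841547
scene tilt deg -0.04947119616700014 z L/R 0.1246684272008522 0.12494509223499062 376
19.4167 0.02865184175226475 [ 0.4964 -0.2521  0.0899] [0.8159 0.3135 0.5656] [-0.3364  0.077  -0.0031]
```

Emit:
jog_arm([
  [-0.3,[0,0,0],[0,0,0]],
  [-0.3,[0,0,0],[0,0,0]],
  [-0.3,[0,0,0],[0,0,0]],
])

```text
time: 19.67
tool_pos: [0.4963, -0.252, 0.0899]
tool_rot: [-3.141, -0.401, 1.463]
contact_force: [0.4, -0.8, 0.2]
opening: 0.0317
```

```bash
python3 chk.py s12; python3 - <<'E'
from h import *; from cell import status
s=status.observe();p,R=cur(s);q=s["qpos"];seg(p,R,p-R[:,2]*.1,R,q,8)
E
```

```text
top: bar L z vs along -1.0069511542641196 deg; zmed 0.12361120193984715 n 0.5191713790635017 0.5187327745131513 yawslope 0.001010762683572055 end -0.05905497683362589
scene tilt deg -0.04551348996912019 z L/R 0.12484736398224205 0.12488639704113702 386
19.7667 0.03159161871891324 [ 0.4963 -0.2521  0.0899] [-0.0712  0.5127 -0.8928] [-0.3202  0.116   0.0372]
shift [-0.  -0.  -0.1] turn [0. 0. 0.] err 0.0 maxstep/row [0.006 0.01  0.024 0.004 0.03  0.004] j5min 1.29 end [-0.83  0.6   1.3   0.3   1.52 -0.78] | step mm 12.5 deg 0.0
```

The bar is balanced. Next I'll open wider and retreat along the tool axis.

Emit:
jog_arm([
  [0.3,[0,0,0],[0,0,0]],
  [0.3,[0,0,0],[0,0,0]],
  [0.3,[0,0,0],[0,0,0]],
  [0.3,[0,0,0],[0,0,0]],
  [0.3,[0,0,0],[0,0,0]],
  [0.3,[0,0,0],[0,0,0]],
  [0.3,[0,0,0],[0,0,0]],
  [0.3,[0,0,0],[0,0,0]],
])

```text
time: 20.43
tool_pos: [0.4963, -0.2521, 0.0899]
tool_rot: [-3.141, -0.401, 1.463]
contact_force: [-1.0, -0.3, -0.5]
opening: 0.0597
```

Emit:
jog_arm([
  [0.3,[0,0,-0.003],[0,0,0]],
  [0.3,[0,0,-0.01],[0,0,0]],
  [0.3,[0,0,-0.02],[0,0,0]],
  [0.3,[0,0,-0.032],[0,0,0]],
  [0.3,[0,0,-0.044],[0,0,0]],
  [0.3,[0,0,-0.058],[0,0,0]],
  [0.3,[0,0,-0.072],[0,0,0]],
  [0.3,[0,0,-0.086],[0,0,0]],
  [0.3,[0,0,-0.1],[0,0,0]],
  [0.3,[0,0,-0.11],[0,0,0]],
  [0.3,[0,0,-0.11],[0,0,0]],
  [0.3,[0,0,-0.11],[0,0,0]],
])

```text
time: 21.43
tool_pos: [0.4918, -0.2952, 0.1916]
tool_rot: [3.141, -0.401, 1.463]
contact_force: [0.3, 0.1, -0.0]
opening: 0.0598
```

```bash
python3 chk.py s13; python3 chk.py s14; python3 -c "
from cell import eyes;import cv2
cv2.imwrite('pics/top14.png',eyes.read_camera('top')['img'][:,:,::-1])"
```

```text
top: bar L z vs along -1.125786184442664 deg; zmed 0.12371805430506988 n 0.5191987609052968 0.518713799506228 yawslope 0.0013526057666844477 end -0.058786372950917355
scene tilt deg 0.0017039244705619515 z L/R 0.12466908556922596 0.12470382681124037 364
21.5333 0.05940112836773744 [ 0.4915 -0.2944  0.1905] [-0.4084  0.2557 -0.2602] [-0.3137  0.078   0.0017]
top: bar L z vs along -1.060560490075506 deg; zmed 0.12358320826723657 n 0.5191594601337166 0.518722694687017 yawslope -0.0011562647379596955 end -0.059145455575433145
scene tilt deg 0.008092708283272148 z L/R 0.12484554802874459 0.12500290544171377 366
21.6333 0.05962821447792673 [ 0.4916 -0.2943  0.1904] [-0.1062 -1.0952 -0.4554] [-0.3607  0.0423 -0.0041]
```

View pics/s14.png

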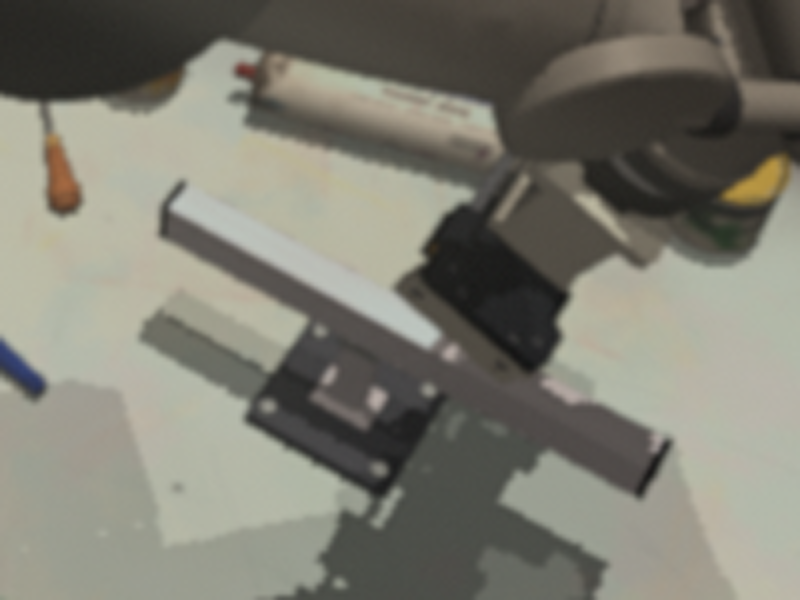

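View pics/top14.png

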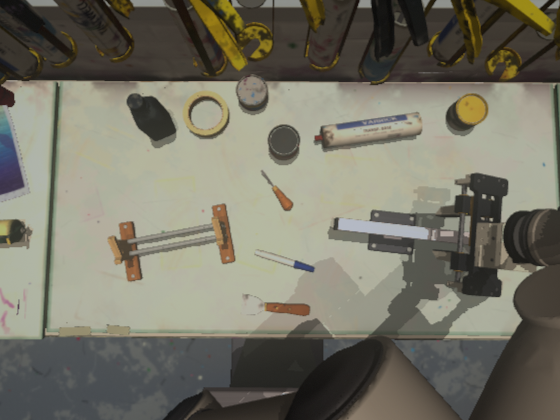

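The bar stands alone and level on the post. Its ends show at (165,205) and (655,465) in the scene crop. In the top view the gripper is clear and the marker, gouge and tin have not moved. I'll hand the job in.

```bash
python3 -c "
from cell import job,status
print(status.observe()['qvel'].round(4)); print(job.hand_in())"
```

```text
[ 0.0001 -0.0009 -0.003  -0.0008  0.0032  0.0016]
the job is handed in; nothing more can be done
None
```

The bar is resting level on its own on the steel post. I handed the job in at about 21.6 s; no verdict was reported.

**How it went:**
- **Reaching the bar:** Joint 5 was at its limit with the tool square to the bar, so I gripped it with the tool leaned 0.4 rad along its length.
- **Finding the balance point:** I did two trial lifts, at the middle and 18 mm towards +y. Wrist torque put the balance point at about 16–18 mm from the middle.
- **Placing:** I carried the bar level and aimed for a balance point of about 21 mm, to leave margin on both sides. I lowered it until the wrist load went to zero, eased the grip in stages and backed away.

**Last checks:**
- **Level:** The scene camera gave a tilt of about 0.01° over the whole length. The top camera gave about −1° from the visible end only. It read the same while the scene camera showed the gripped bar level, so I took it as a bias of that view.
- **Position:** The bar is centred across the post to under 1 mm and in line with it. Its top face is at about z = 0.124 m, so its middle is about 17 mm above the post top.
- **Stability:** It did not move for about 2 s after release. The gripper is clear and the marker, gouge and tin look unmoved.

**Disagreement:** A third torque reading, with the tool upright at the post, put the balance point about 14 mm further along. I had no unloaded reading in that pose and its cross-axis was off too, so I gave it little weight.

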